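# Sort the pearl-oyster shells back to their trays

### The arm

A 6-joint arm with a two-finger parallel gripper is mounted at the origin on the work surface. World frame = base frame: x ahead of the robot, y to its left, z up, the work surface at z = 0. Lengths are in mm, angles in rad, forces in N, time in s.
With the tool pointing down it reaches from about 400 to 925 mm from the base axis. Payload 12.5 kg.
Tool frame: the origin (TCP) lies at the centre of the arm's flange, where the gripper is bolted on; the fingertips stand 190 mm ahead of it and the grasp point (between the pads) lies 171 mm ahead of it; z points along the fingers, y is the direction in which the jaws open and shut (so a half turn about z gives the same grasp; the last joint's range is limited). The gripper opens to 95 mm and grips with 3 to 60 N. Pads are 20 mm wide; open, the fingers measure 119 mm over their backs; the gripper's body (75 mm by 180 mm) begins 59 mm behind the grasp point.
Start: joints at [1.215, 0.491, 1.559, -0, 1.092, -0.106], TCP at [154.482, 605.607, 404.761] pointing down, gripper open.
Joint ranges: [-3.1, 3.1], [-0.84, 2.19], [0.05, 2.79], [-1.13, 4.28], [0.06, 2.93], [-2.69, 2.69]. Speed limits (rad/s): [2.22, 2.22, 2.79, 3.14, 3.14, 3.14].

### API

Orientations are given as [roll, pitch, yaw] about the fixed x, y, z axes, in that order (R = Rz(yaw) Ry(pitch) Rx(roll)).
In Python, from cell import env gives the robot as it stands.
- The arm moves only by the shell command python3 -m pendant 'ROWS'. ROWS is JSON, a list of rows, each an object of numbers: "x", "y", "z": the shift along the tool's x, y, z in units of 150 mm (1.0 is 150 mm); "rx", "ry", "rz": the turn, a rotation vector about the tool's x, y, z in units of 45 degrees (1.0 is 45 degrees); "jaw": the opening, from 0 (shut) to 1 (fully open). In form: [{"x": .., "y": .., "z": .., "rx": .., "ry": .., "rz": .., "jaw": ..}, ...]. A call has 1 to 10 rows; each row is the pose to reach, as a shift and turn from the pose commanded when the call began, along the tool's axes at that moment; what a row does not reach only later rows make up. A row lasts 1/8 s, in which the tool goes at most 62.5 mm and 10.7 degrees, less where a joint would pass 70% of its speed; a pose out of reach is approached as far as the arm can. A call with a number of a shift or a turn outside -1 to 1 is refused whole. A call with a gripper value outside its range is refused whole. The fingers move at their own pace and stop on an object; the grip force is fixed at half the most. Time passes only in rows, so rows that repeat a pose let the fingers close. It gives the time, the measured TCP pose, the force and the opening at its end, in the units of the state.
- env.state(): the state, without advancing time (a new reading comes with each control period).
- env.read_camera(name): name is "scene" or "top" or "wrist"; returns a dict with "img" (420x560x3 uint8, red, green, blue), "fx", "fy", "cx", "cy" (pixels), "rvec" (rotation vector, rad) and "tvec" (3), from world to camera coordinates, as OpenCV has them. Camera axes: x right, y down, z forward; pixel columns grow to the right and rows downward; lengths in mm; the calibration is good to about 2 mm. The wrist camera is an equidistant fisheye: a pixel r from the principal point sees the ray r / f radians off the axis. A picture is of the moment at which its call begins. There is no depth.
- env.job_done(): hands the job in, once; it reports no verdict.
The state is a dict: "t": time; "joints": joint angles; "qvel": joint speeds; "tau": joint torques, N m; "eef_pos": TCP position; "tcp_rot": TCP orientation; "ft_force": force on the tool from outside, world axes, zero at the start; "moment": the same for the moment, N m; "opening": opening from 0.0 (shut) to 1.0 (fully open).
Only numpy, scipy, OpenCV 4.12 (cv2) and the standard library are available. Lean on these libraries where they do the work, as an engineer would, in place of code of your own. Each camera call takes 0.05 s, during which the arm holds its last target.

### The job

Clear the mixed shells off the long white tray in front: lay both gold-lipped half shells flat on the floor of the brown tray that already holds gold-lipped shells, both black-lipped half shells flat on the floor of the brown tray with the black-lipped shells, all cup up and not on top of other shells, and put the unopened oyster in the small blue basin with the other unopened ones. Set each one down gently, do not let it drop, and leave the pearl jar standing where it is.

Things in the scene. Friction and masses are not known exactly. Their poses are not given: they have to be found in the camera images.
- gold_shell_large: Loose gold-lipped half shell, cup up: gold-yellow lip, cream nacre inside, tan outside, the larger one. 68 mm long, 56 wide, 16 high. Origin: centre of its underside; x along the length (straight hinge edge at -x), y across, z up. Rim upright from 11 mm up: grip across the width, from above. Lies in the row on the long white tray (floor 4 mm above the table, rim 12), length within 30 degrees of pointing away from the robot, 35 mm or more from the next.
- gold_shell_small: Loose gold-lipped half shell, cup up: gold-yellow lip, cream nacre inside, tan outside, the smaller one. 58 mm long, 48 wide, 14 high. Origin: centre of its underside; x along the length (straight hinge edge at -x), y across, z up. Rim upright from 10 mm up: grip across the width, from above. Lies in the row on the long white tray (floor 4 mm above the table, rim 12), length within 30 degrees of pointing away from the robot, 35 mm or more from the next.
- black_shell_large: Loose black-lipped half shell, cup up: black lip, grey nacre inside, dark outside, the larger one. 68 mm long, 56 wide, 16 high. Origin: centre of its underside; x along the length (straight hinge edge at -x), y across, z up. Rim upright from 11 mm up: grip across the width, from above. Lies in the row on the long white tray (floor 4 mm above the table, rim 12), length within 30 degrees of pointing away from the robot, 35 mm or more from the next.
- black_shell_small: Loose black-lipped half shell, cup up: black lip, grey nacre inside, dark outside, the smaller one. 58 mm long, 48 wide, 14 high. Origin: centre of its underside; x along the length (straight hinge edge at -x), y across, z up. Rim upright from 10 mm up: grip across the width, from above. Lies in the row on the long white tray (floor 4 mm above the table, rim 12), length within 30 degrees of pointing away from the robot, 35 mm or more from the next.
- closed_oyster: Loose unopened oyster, brown, rough: 66 mm long (x), 54 wide (y), 26 high. Origin: centre of its underside, z up. Edge upright 10 to 16 mm up: grip across the width, from above. Lies in the row on the long white tray (floor 4 mm above the table, rim 12), length within 30 degrees of pointing away from the robot, 35 mm or more from the next.
- gold_tray: Brown plastic tray for gold-lipped shells. Fixed; 175 mm (x) by 250 mm (y), walls 25 mm high and 4 thick, floor 4 thick. Origin: centre of its underside, z up; -x side towards the robot. Three gold-lipped half shells, fixed, lie along its +x side (from x = +8 mm to the wall, tops 19 mm up); the -x half is free, with room for two shells side by side, e.g. centred at x = -40, y = +50 and -50 mm.
- black_tray: Brown plastic tray for black-lipped shells. Fixed; 175 mm (x) by 250 mm (y), walls 25 mm high and 4 thick, floor 4 thick. Origin: centre of its underside, z up; -x side towards the robot. Three black-lipped half shells, fixed, lie along its +x side (from x = +8 mm to the wall, tops 19 mm up); the -x half is free, with room for two shells side by side, e.g. centred at x = -40, y = +50 and -50 mm.
- blue_basin: Small round blue basin, dry, fixed, in line with the brown trays: 224 mm across the rim, 60 high, floor 4 thick and 168 across inside, walls flaring out. Origin: centre of its underside, z up; -x side towards the robot. Two unopened oysters, fixed, lie in its +x half (from x = +5 mm on, tops 28 mm up); the other half is free, e.g. centred at x = -38, y = 0 mm.
- pearl_jar: Small clear jar of cream pearls with a dark green cap, 45 mm across, 52 mm high, loose, standing in the row with the shells on the white tray. Not to be moved. Origin: centre of its underside, z up.

How it is judged:
By the outcome, as a careful person would: the job done as asked, in the order asked, and still so for the second after the job is handed in, with the robot touching nothing.
It also fails if it takes over 128 s, if anything falls off the work surface, if the arm or the gripper's body presses on something with over 40 N, if the wrist force passes 120 N, or if a joint passes its speed limit or range.

## Working session

There is one attempt and no reset: what is moved stays moved. The work goes in short steps, Python scripts to look and compute and a shell command to move; the robot and the scene stay as the last step left them, time stands still between calls to the robot, and variables do not carry over. Pictures are saved under pics/ and viewed, and the job is handed in when it is done.

```bash
ls; mkdir -p pics; python3 - <<'E'
from cell import env
import cv2,numpy as np
s=env.state();print(s)
for n in("scene","top","wrist"):
    c=env.read_camera(n);cv2.imwrite(f"pics/{n}0.png",c["img"][:,:,::-1]);print(n,c["fx"],c["fy"],c["cx"],c["cy"],c["rvec"],c["tvec"])
E
```

```text
pics
{'t': 0.0, 'joints': array([ 1.21538602e+00,  4.91518166e-01,  1.55946446e+00, -5.18025952e-05,
        1.09170159e+00, -1.05583675e-01]), 'qvel': array([-0.00054964, -0.00094187,  0.00103269, -0.00132199, -0.00080314,
        0.00019603]), 'tau': array([-1.11732646e-03, -6.12647724e+01, -2.58172470e+01,  6.91712089e-02,
        4.82773839e-02, -1.37747234e-04]), 'eef_pos': array([154.47790301, 605.56024198, 404.18218571]), 'tcp_rot': array([-3.14050233e+00, -6.93490733e-05,  2.89178989e+00]), 'ft_force': array([0.23660735, 0.23174055, 0.60596965]), 'moment': array([ 0.02507874,  0.03270035, -0.010077  ]), 'opening': 0.9968046846086154}
scene 385.57343622479306 385.57343622479306 283.2875884149937 209.25607816415976 [ 2.06405124  0.56462823 -0.28307498] [-496.50002473 -124.79612487 1065.69761414]
top 483.5576831019588 483.5576831019588 278.5214935145044 210.35196294038877 [ 2.1357409  -2.12509559  0.16709073] [ -1.5515152  539.15275038 830.71675083]
wrist 325.19226210127806 325.19226210127806 281.33973788078896 208.74567509045764 [-2.29821547 -1.78802115 -0.25010867] [-624.5346224   -32.17659722  389.74930172]
```

View pics/scene0.png

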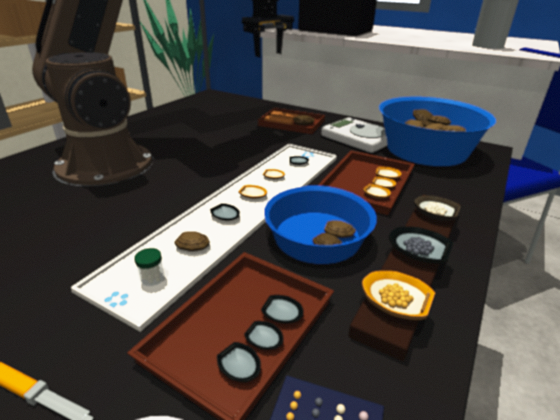

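View pics/top0.png

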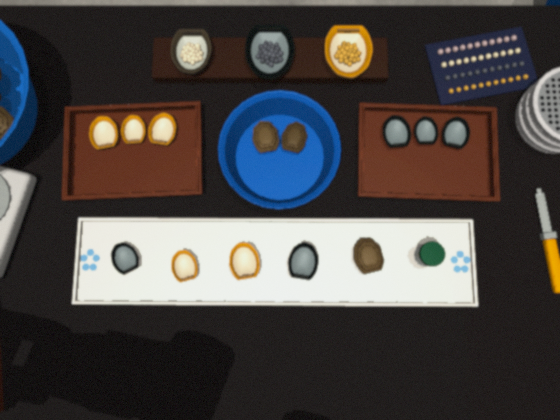

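View pics/wrist0.png

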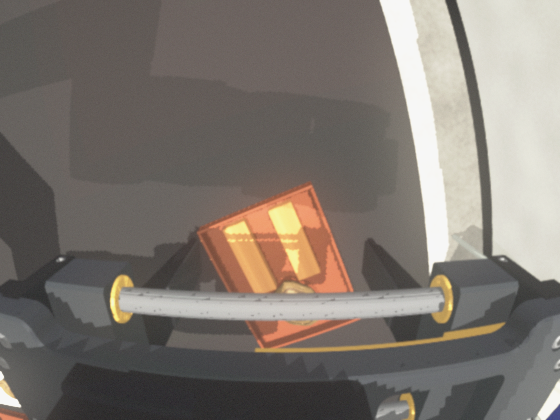

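The top view looks along -z, with +x up in the image and +y to the left. Left to right in the row: small black (124,257), small gold (184,265), large gold (245,261), large black (303,261), oyster (368,255), jar (431,253). The gold tray is at upper left, the basin in the middle and the black tray on the right. Next I'll measure them.

```bash
cat > h.py <<'E'
import cv2,numpy as np
from cell import env
def cam(n): return env.read_camera(n)
def pose(c): return cv2.Rodrigues(np.array(c["rvec"],float))[0],np.array(c["tvec"],float)
def ray(c,uv,z):
    R,t=pose(c);uv=np.atleast_2d(uv).astype(float)
    d=np.c_[(uv[:,0]-c["cx"])/c["fx"],(uv[:,1]-c["cy"])/c["fy"],np.ones(len(uv))]
    d=d@R; o=-R.T@t
    return o+d*((z-o[2])/d[:,2])[:,None]
def proj(c,P):
    R,t=pose(c);K=np.array([[c["fx"],0,c["cx"]],[0,c["fy"],c["cy"]],[0,0,1]])
    return cv2.projectPoints(np.atleast_2d(P).astype(float),R,t,K,None)[0][:,0]
E
python3 - <<'E'
from h import *
c=cam("top");im=c["img"];hsv=cv2.cvtColor(im,cv2.COLOR_RGB2HSV)
roi=np.zeros(im.shape[:2],np.uint8);roi[228:296,100:450]=1
m=((hsv[...,2]<165)|(hsv[...,1]>70)).astype(np.uint8)*roi
m=cv2.morphologyEx(m,cv2.MORPH_CLOSE,np.ones((3,3)))
R,t=pose(c);print("campos",-R.T@t)
vis=cv2.cvtColor(im,cv2.COLOR_RGB2BGR)
cs,_=cv2.findContours(m,0,2)
names={124:"bs",184:"gs",245:"gl",303:"bl",368:"oy",431:"jar"}
for k in sorted(cs,key=lambda k:k[:,0,0].mean()):
    if cv2.contourArea(k)<150: continue
    cv2.drawContours(vis,[k],-1,(255,0,255),1)
    u=k[:,0,:].mean(0); z={"bs":16,"gs":16,"gl":18,"bl":18,"oy":17,"jar":30}[names[min(names,key=lambda q:abs(q-u[0]))]]
    w=ray(c,k[:,0,:],z)[:,:2].astype(np.float32)
    r=cv2.minAreaRect(w);e=cv2.fitEllipse(w);mm=cv2.moments(w.reshape(-1,1,2))
    print(u.round(),z,"rect",np.round(r[0],1),np.round(r[1],1),round(r[2],1),"ell",np.round(e[0],1),np.round(e[1],1),round(e[2],1),"cen",round(mm["m10"]/mm["m00"],1),round(mm["m01"]/mm["m00"],1))
cv2.imwrite("pics/t1.png",cv2.resize(vis[215:310,60:490],None,fx=1.8,fy=1.8,interpolation=2))
# trays: rim corners approx & basin
for nm,pts in {"gold":[(63,107),(201,102),(204,194),(62,199)],"black":[(360,103),(497,107),(499,200),(358,195)]}.items():
    w=ray(c,pts,25);print(nm,w[:,:2].round(),w[:,:2].mean(0).round(1))
b=((hsv[...,0]>95)&(hsv[...,0]<125)&(hsv[...,1]>150)).astype(np.uint8);b[:,:210]=0;b[:,350:]=0
k=max(cv2.findContours(b,0,2)[0],key=cv2.contourArea)
w=ray(c,k[:,0,:],60)[:,:2].astype(np.float32);print("basin",cv2.minEnclosingCircle(w),cv2.fitEllipse(w))
E
```

```text
campos [394.46524422  -7.53167267 908.36053445]
[124. 259.] 16 rect [456.4 284.8] [57.3 52. ] 27.2 ell [455.1 284.7] [52.2 58.6] 118.0 cen 455.0 284.3
[184. 266.] 16 rect [442.  174.7] [57.4 50. ] 16.2 ell [440.7 174.3] [50.4 58.8] 105.1 cen 440.8 174.3
[244. 260.] 18 rect [450.3  64.3] [67.8 55.2] 1.3 ell [449.3  64.3] [56.7 69.4] 100.1 cen 449.6 64.4
[304. 260.] 18 rect [452.3 -44.3] [55.7 68.7] 80.9 ell [449.6 -43.9] [55.  71.8] 78.3 cen 450.3 -44.0
[368. 255.] 17 rect [ 462.7 -161.6] [65.9 54.3] 14.2 ell [ 461.3 -162.6] [54.1 67.3] 107.7 cen 461.2 -162.6
[428. 251.] 30 rect [ 467.4 -271.5] [48.9 54.7] 0.3 ell [ 464.8 -271.7] [50.8 53.8] 27.2 cen 465.4 -271.8
gold [[743. 418.]
 [754. 152.]
 [573. 141.]
 [562. 406.]] [657.9 279.2]
black [[ 752. -154.]
 [ 745. -415.]
 [ 564. -407.]
 [ 572. -146.]] [ 658.2 -280.6]
basin ((651.6380615234375, 0.754714846611023), 113.48209381103516) ((651.77294921875, 0.8484058380126953), (224.21701049804688, 224.23477172851562), 141.06231689453125)
```

View pics/t1.png

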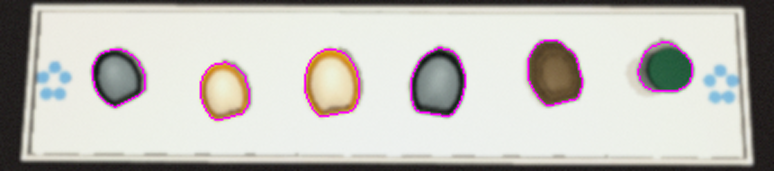

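The tray and basin centres come out at about (658,279), (658,-281) and (652,1), and the shell positions are clear. The yaw of the large gold shell is uncertain, between 1° and 10°. I'll square the tool to the world axes and move towards it, refining the tray poses and yaw on the way.

```bash
python3 -m pendant '[{"x":-0.35,"y":-0.37,"rz":-0.16},{"x":-0.7,"y":-0.75,"rz":-0.318},{"x":-0.7,"y":-0.75,"rz":-0.318},{"x":-0.7,"y":-0.75,"rz":-0.318},{"x":-0.7,"y":-0.75,"rz":-0.318}]'
cat >> h.py <<'E'
from scipy.spatial.transform import Rotation as Ro
def go(x,y,ztip,shell_yaw):
    "remaining move to fingertip point, in tool axes and units (measured pose)"
    s=env.state();R=Ro.from_euler("xyz",s["tcp_rot"])
    tgt=Ro.from_euler("xyz",[np.pi,0,np.pi+np.radians(shell_yaw)])
    d=R.inv().apply(np.array([x,y,ztip+190])-s["eef_pos"])/150
    rv=(R.inv()*tgt).as_rotvec()/np.radians(45)
    if abs(rv[2])>3.9: rv[2]=0
    print("t",round(s["t"],2),"pos",s["eef_pos"].round(1),"open",round(s["opening"],3),"F",s["ft_force"].round(1),"| d",d.round(3),"rot",rv.round(3))
E
python3 - <<'E'
from h import *
go(449.5,64.5,70,6)
c=cam("top");hsv=cv2.cvtColor(c["img"],cv2.COLOR_RGB2HSV)
for a,b in((50,215),(350,510)):
    m=(((hsv[...,0]<12)|(hsv[...,0]>172))&(hsv[...,1]>100)&(hsv[...,2]>35)).astype(np.uint8)
    m[:,:a]=0;m[:,b:]=0;m[:95]=0;m[215:]=0
    m=cv2.morphologyEx(m,cv2.MORPH_OPEN,np.ones((3,3)))
    k=cv2.convexHull(max(cv2.findContours(m,0,2)[0],key=cv2.contourArea))
    w=ray(c,k[:,0,:],25)[:,:2].astype(np.float32);r=cv2.minAreaRect(w);print(np.round(r[0],1),np.round(r[1],1),r[2], cv2.boundingRect(k))
E
```

```text
t 0.2 pos [154.5 605.6 404.4] open 1.0 F [ 0.4  0.5 -0.7] | d [-2.798 -3.009  0.964] rot [-0.001 -0.    -0.451]
[658.5 280.8] [187.4 265.7] 2.7393205165863037 (61, 100, 142, 101)
[ 657.7 -279.7] [265.7 187.2] 88.077880859375 (357, 102, 144, 100)invalid input
```

The pendant rejected that call, probably because every row needs all seven keys.

```bash
python3 -m pendant '[{"x":-0.35,"y":-0.37,"z":0,"rx":0,"ry":0,"rz":-0.16,"jaw":1},{"x":-0.7,"y":-0.75,"z":0,"rx":0,"ry":0,"rz":-0.318,"jaw":1},{"x":-0.7,"y":-0.75,"z":0,"rx":0,"ry":0,"rz":-0.318,"jaw":1},{"x":-0.7,"y":-0.75,"z":0,"rx":0,"ry":0,"rz":-0.318,"jaw":1},{"x":-0.7,"y":-0.75,"z":0,"rx":0,"ry":0,"rz":-0.318,"jaw":1}]'
python3 -c "
from h import *
go(449.5,64.5,70,6)"
```

```text
t: 0.88
eef_pos: [228.3, 471.2, 404.9]
tcp_rot: [3.141, 0.0, 3.141]
ft_force: [0.1, -0.5, -0.7]
opening: 1.002
t 0.88 pos [228.3 471.2 404.9] open 1.002 F [ 0.1 -0.5 -0.7] | d [-1.475 -2.712  0.964] rot [ 0.001  0.    -0.134]
```

```bash
python3 -m pendant '[{"x":-0.4,"y":-0.5,"z":0,"rx":0,"ry":0,"rz":0,"jaw":1},{"x":-0.74,"y":-0.95,"z":0,"rx":0,"ry":0,"rz":0,"jaw":1},{"x":-0.74,"y":-0.95,"z":0,"rx":0,"ry":0,"rz":0,"jaw":1},{"x":-0.74,"y":-0.95,"z":0,"rx":0,"ry":0,"rz":0,"jaw":1}]'
python3 -m pendant '[{"x":-0.35,"y":-0.3,"z":0.2,"rx":0,"ry":0,"rz":-0.134,"jaw":1},{"x":-0.73,"y":-0.7,"z":0.3,"rx":0,"ry":0,"rz":-0.134,"jaw":1},{"x":-0.73,"y":-0.9,"z":0.4,"rx":0,"ry":0,"rz":-0.134,"jaw":1},{"x":-0.73,"y":-0.9,"z":0.4,"rx":0,"ry":0,"rz":-0.134,"jaw":1},{"x":-0.73,"y":-0.9,"z":0.4,"rx":0,"ry":0,"rz":-0.134,"jaw":1}]'
python3 -c "
from h import *
go(449.5,64.5,70,6)
c=cam('wrist');cv2.imwrite('pics/w1.png',c['img'][:,:,::-1]);R,t=pose(c);print(-R.T@t,R.T[:,2])"
```

```text
t: 1.38
eef_pos: [341.0, 327.0, 404.7]
tcp_rot: [3.142, 0.0, 3.138]
ft_force: [-0.6, 1.0, -0.7]
opening: 1.003
t: 2.0
eef_pos: [448.8, 194.4, 344.7]
tcp_rot: [3.141, -0.0, -3.036]
ft_force: [-0.4, 0.0, 0.3]
opening: 1.0
t 2.0 pos [448.8 194.4 344.7] open 1.0 F [-0.4  0.   0.3] | d [ 0.087 -0.862  0.564] rot [ 0.    -0.     0.001]
[372.29310756 185.56974091 324.11144603] [ 0.27287481  0.03073114 -0.9615586 ]
```

View pics/w1.png

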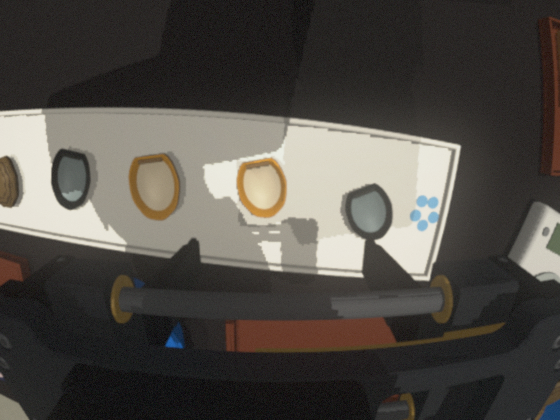

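The wrist view shows gold small at (262,187), gold large at (155,186), black large at (71,178) and black small at (368,211), with the hinge edges at the top of the image, toward -x. I'll measure the gold lips from here with the fisheye model.

```bash
cat >> h.py <<'E'
def wray(c,uv,z):
    R,t=pose(c);uv=np.atleast_2d(uv).astype(float)
    p=np.c_[(uv[:,0]-c["cx"])/c["fx"],(uv[:,1]-c["cy"])/c["fy"]];th=np.linalg.norm(p,axis=1)
    d=np.c_[p/th[:,None]*np.sin(th)[:,None],np.cos(th)]@R;o=-R.T@t
    return o+d*((z-o[2])/d[:,2])[:,None]
def shape(w):
    w=w[:,:2].astype(np.float32);h=cv2.convexHull(w);r=cv2.minAreaRect(h);e=cv2.fitEllipse(w)
    # width direction by narrowest extent
    best=[]
    for a in np.arange(-35,36):
        n=np.array([-np.sin(np.radians(a)),np.cos(np.radians(a))]);q=w@n;best.append((np.ptp(q),a))
    # straight hinge edge: longest hull run
    k=cv2.approxPolyDP(h,2.5,True)[:,0];E=np.roll(k,-1,0)-k;i=np.argmax(np.hypot(*E.T));
    print("rect",np.round(r[0],1),np.round(r[1],1),round(r[2],1),"ell",np.round(e[0],1),np.round(e[1],1),round(e[2]-90,1),"narrow",min(best),"edge",np.hypot(*E[i]).round(1),round((np.degrees(np.arctan2(*E[i][::-1]))-90+90)%180-90,1))
E
python3 - <<'E'
from h import *
c=cam("wrist");hsv=cv2.cvtColor(c["img"],cv2.COLOR_RGB2HSV)
m=((hsv[...,0]>8)&(hsv[...,0]<28)&(hsv[...,1]>110)&(hsv[...,2]>60)).astype(np.uint8);m[240:]=0;m[:,:100]=0
for k in cv2.findContours(m,0,1)[0]:
    if cv2.contourArea(k)<400: continue
    z=18; print(k[:,0].mean(0).round());shape(wray(c,k[:,0],z))
E
```

```text
[261. 186.]
rect [441.3 174.6] [56.7 46.6] 15.6 ell [439.8 174. ] [46.7 58.3] 15.5 narrow (np.float64(46.501208259189255), np.int64(6)) edge 27.1 16.0
[154. 185.]
rect [451.1  64.3] [67.  55.3] 9.8 ell [449.1  63.8] [55.3 69.1] 10.1 narrow (np.float64(55.02889146710589), np.int64(2)) edge 33.8 10.6
```

Wrist and top agree: large gold at (450.5,64.2) yaw 10°, small gold at (441,174.5) yaw 15.5°. Next, approach the large gold.

```bash
python3 -c "
from h import *
go(450.5,64.2,40,10)"

```

```text
t 2.1 pos [448.4 194.8 345.1] open 0.998 F [-0.1 -0.8  0.2] | d [ 0.08  -0.867  0.767] rot [ 0.     0.001 -0.085]
```

```bash
python3 -m pendant '[{"x":0.04,"y":-0.4,"z":0.2,"rx":0,"ry":0,"rz":-0.085,"jaw":0.8},{"x":0.08,"y":-0.7,"z":0.4,"rx":0,"ry":0,"rz":-0.085,"jaw":0.8},{"x":0.08,"y":-0.867,"z":0.6,"rx":0,"ry":0,"rz":-0.085,"jaw":0.8},{"x":0.08,"y":-0.867,"z":0.767,"rx":0,"ry":0,"rz":-0.085,"jaw":0.8},{"x":0.08,"y":-0.867,"z":0.767,"rx":0,"ry":0,"rz":-0.085,"jaw":0.8},{"x":0.08,"y":-0.867,"z":0.767,"rx":0,"ry":0,"rz":-0.085,"jaw":0.8}]'
python3 -c "
from h import *
go(450.5,64.2,9,10)"

```

```text
t: 2.85
eef_pos: [450.8, 63.6, 230.5]
tcp_rot: [-3.142, 0.001, -2.968]
ft_force: [0.1, -0.4, -0.3]
opening: 0.8
t 2.85 pos [450.8  63.6 230.5] open 0.8 F [ 0.1 -0.4 -0.3] | d [0.001 0.005 0.21 ] rot [-0.     0.001 -0.001]
```

```bash
python3 -m pendant '[{"x":0,"y":0,"z":0.1,"rx":0,"ry":0,"rz":0,"jaw":0.8},{"x":0,"y":0,"z":0.18,"rx":0,"ry":0,"rz":0,"jaw":0.8},{"x":0,"y":0,"z":0.215,"rx":0,"ry":0,"rz":0,"jaw":0.8},{"x":0,"y":0,"z":0.215,"rx":0,"ry":0,"rz":0,"jaw":0.5},{"x":0,"y":0,"z":0.215,"rx":0,"ry":0,"rz":0,"jaw":0.3},{"x":0,"y":0,"z":0.215,"rx":0,"ry":0,"rz":0,"jaw":0.3},{"x":0,"y":0,"z":0.215,"rx":0,"ry":0,"rz":0,"jaw":0.3},{"x":0,"y":0,"z":0.215,"rx":0,"ry":0,"rz":0,"jaw":0.3}]'
python3 -c "
from h import *
c=cam('wrist');cv2.imwrite('pics/w2.png',c['img'][:,:,::-1])"

```

```text
t: 3.85
eef_pos: [450.7, 62.6, 197.7]
tcp_rot: [-3.142, 0.001, -2.97]
ft_force: [0.3, 0.5, 5.7]
opening: 0.579
```

View pics/w2.png

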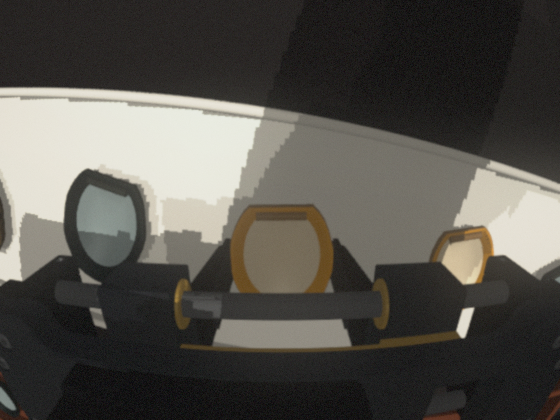

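The shell is between the pads with the opening at 55 mm, so it's gripped. Lift.

```bash
python3 -m pendant '[{"x":0,"y":0,"z":-0.05,"rx":0,"ry":0,"rz":0,"jaw":0.3},{"x":0,"y":0,"z":-0.15,"rx":0,"ry":0,"rz":0,"jaw":0.3},{"x":0,"y":0,"z":-0.3,"rx":0,"ry":0,"rz":0,"jaw":0.3},{"x":0,"y":0,"z":-0.45,"rx":0,"ry":0,"rz":0,"jaw":0.3},{"x":0,"y":0,"z":-0.5,"rx":0,"ry":0,"rz":0,"jaw":0.3},{"x":0,"y":0,"z":-0.5,"rx":0,"ry":0,"rz":0,"jaw":0.3}]'
python3 -c "
from h import *
c=cam('wrist');cv2.imwrite('pics/w3.png',c['img'][:,:,::-1])
go(620.7,228.3,50,2.5)"

```

```text
t: 4.65
eef_pos: [450.5, 62.6, 272.6]
tcp_rot: [-3.142, 0.001, -2.97]
ft_force: [-0.4, -0.4, -1.0]
opening: 0.578
t 4.7 pos [450.5  62.5 272.1] open 0.578 F [ 0.8  0.  -0.8] | d [-1.307  0.895  0.214] rot [ 0.    -0.     0.163]
```

View pics/w3.png

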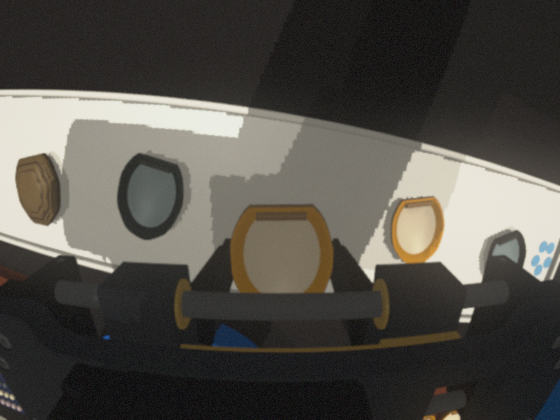

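The shell is held level at (282,255) and moved with the gripper. Carry it to the gold tray.

```bash
python3 -m pendant '[{"x":-0.1,"y":0.08,"z":0,"rx":0,"ry":0,"rz":0,"jaw":0.3},{"x":-0.3,"y":0.22,"z":0,"rx":0,"ry":0,"rz":0.05,"jaw":0.3},{"x":-0.55,"y":0.4,"z":0,"rx":0,"ry":0,"rz":0.1,"jaw":0.3},{"x":-0.8,"y":0.6,"z":0,"rx":0,"ry":0,"rz":0.163,"jaw":0.3},{"x":-0.95,"y":0.75,"z":0,"rx":0,"ry":0,"rz":0.163,"jaw":0.3},{"x":-1.0,"y":0.85,"z":0,"rx":0,"ry":0,"rz":0.163,"jaw":0.3},{"x":-1.0,"y":0.895,"z":0,"rx":0,"ry":0,"rz":0.163,"jaw":0.3},{"x":-1.0,"y":0.895,"z":0,"rx":0,"ry":0,"rz":0.163,"jaw":0.3}]'
python3 -c "
from h import *
go(620.7,228.3,50,2.5)"

```

```text
t: 5.7
eef_pos: [574.8, 220.5, 272.2]
tcp_rot: [-3.141, -0.001, -3.097]
ft_force: [-0.8, -1.2, -0.2]
opening: 0.579
t 5.7 pos [574.8 220.5 272.2] open 0.579 F [-0.8 -1.2 -0.2] | d [-0.308  0.038  0.215] rot [-0.    -0.001  0.001]
```

```bash
python3 -m pendant '[{"x":-0.12,"y":0.02,"z":0,"rx":0,"ry":0,"rz":0,"jaw":0.3},{"x":-0.25,"y":0.038,"z":0.05,"rx":0,"ry":0,"rz":0,"jaw":0.3},{"x":-0.308,"y":0.038,"z":0.13,"rx":0,"ry":0,"rz":0,"jaw":0.3},{"x":-0.308,"y":0.038,"z":0.2,"rx":0,"ry":0,"rz":0,"jaw":0.3},{"x":-0.308,"y":0.038,"z":0.215,"rx":0,"ry":0,"rz":0,"jaw":0.3},{"x":-0.308,"y":0.038,"z":0.215,"rx":0,"ry":0,"rz":0,"jaw":0.3}]'
python3 -c "
from h import *
go(620.7,228.3,7.7,2.5)
c=cam('wrist');cv2.imwrite('pics/w4.png',c['img'][:,:,::-1])
c=cam('top');cv2.imwrite('pics/t4.png',c['img'][:,:,::-1])
c=cam('scene');cv2.imwrite('pics/s4.png',cv2.resize(c['img'][120:300,200:460,::-1],None,fx=3,fy=3))"

```

```text
t: 6.45
eef_pos: [621.0, 228.1, 240.1]
tcp_rot: [-3.142, -0.001, -3.098]
ft_force: [-0.3, -0.1, -0.5]
opening: 0.584
t 6.45 pos [621.  228.1 240.1] open 0.584 F [-0.3 -0.1 -0.5] | d [0.002 0.001 0.283] rot [-0.    -0.001  0.   ]
```

View pics/w4.png

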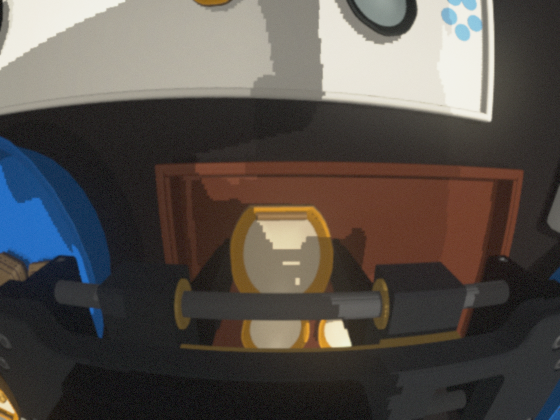

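View pics/s4.png

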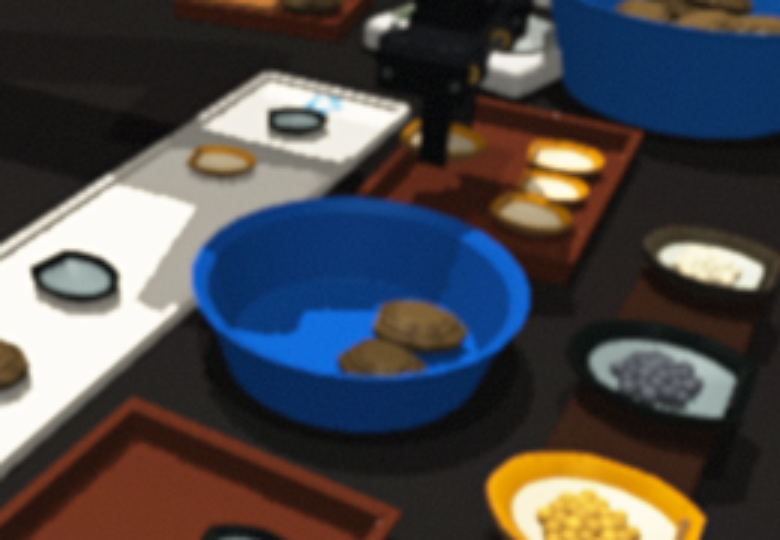

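```bash
python3 -c "
from h import *
c=cam('wrist')
print(wray(c,[(158,167),(522,171),(282,165),(282,179),(176,260),(515,250)],25).round(1))
c=cam('top');print(ray(c,[(103,149),(134,145),(162,145)],17).round(1))"

```

```text
[[576.1 147.5  25. ]
 [562.9 404.6  25. ]
 [572.7 226.1  25. ]
 [581.3 226.5  25. ]
 [639.8 156.6  25. ]
 [626.  415.5  25. ]]
[[661.6 338.5  17. ]
 [669.7 279.3  17. ]
 [669.9 225.5  17. ]]
```

The near wall's inner face is at x≈579 and the fixed shells start at x≈668, so a centre of 621 fits. I'll lower in steps and watch the force.

```bash
python3 -m pendant '[{"x":0,"y":0,"z":0.08,"rx":0,"ry":0,"rz":0,"jaw":0.3},{"x":0,"y":0,"z":0.16,"rx":0,"ry":0,"rz":0,"jaw":0.3},{"x":0,"y":0,"z":0.22,"rx":0,"ry":0,"rz":0,"jaw":0.3},{"x":0,"y":0,"z":0.26,"rx":0,"ry":0,"rz":0,"jaw":0.3},{"x":0,"y":0,"z":0.265,"rx":0,"ry":0,"rz":0,"jaw":0.3},{"x":0,"y":0,"z":0.27,"rx":0,"ry":0,"rz":0,"jaw":0.3},{"x":0,"y":0,"z":0.275,"rx":0,"ry":0,"rz":0,"jaw":0.3},{"x":0,"y":0,"z":0.275,"rx":0,"ry":0,"rz":0,"jaw":0.3}]'

```

```text
t: 7.7
eef_pos: [621.4, 228.2, 199.1]
tcp_rot: [3.141, 0.0, -3.098]
ft_force: [0.1, 0.7, -0.9]
opening: 0.577
```

```bash
python3 -m pendant '[{"x":0,"y":0,"z":0.004,"rx":0,"ry":0,"rz":0,"jaw":0.3},{"x":0,"y":0,"z":0.008,"rx":0,"ry":0,"rz":0,"jaw":0.3},{"x":0,"y":0,"z":0.008,"rx":0,"ry":0,"rz":0,"jaw":0.3}]'

```

```text
t: 8.07
eef_pos: [621.4, 228.2, 197.8]
tcp_rot: [3.141, 0.0, -3.098]
ft_force: [-0.3, -1.2, 0.3]
opening: 0.576
```

```bash
python3 -m pendant '[{"x":0,"y":0,"z":0.003,"rx":0,"ry":0,"rz":0,"jaw":0.3},{"x":0,"y":0,"z":0.005,"rx":0,"ry":0,"rz":0,"jaw":0.3},{"x":0,"y":0,"z":0.005,"rx":0,"ry":0,"rz":0,"jaw":0.3}]'

```

```text
t: 8.45
eef_pos: [621.3, 228.2, 197.8]
tcp_rot: [3.141, 0.0, -3.098]
ft_force: [-2.6, -1.1, 7.1]
opening: 0.578
```

Contact is confirmed at 7 N. Open slowly, then lift.

```bash
python3 -m pendant '[{"x":0,"y":0,"z":0,"rx":0,"ry":0,"rz":0,"jaw":0.6},{"x":0,"y":0,"z":0,"rx":0,"ry":0,"rz":0,"jaw":0.65},{"x":0,"y":0,"z":0,"rx":0,"ry":0,"rz":0,"jaw":0.72},{"x":0,"y":0,"z":0,"rx":0,"ry":0,"rz":0,"jaw":0.76},{"x":0,"y":0,"z":0,"rx":0,"ry":0,"rz":0,"jaw":0.76},{"x":0,"y":0,"z":-0.05,"rx":0,"ry":0,"rz":0,"jaw":0.76},{"x":0,"y":0,"z":-0.15,"rx":0,"ry":0,"rz":0,"jaw":0.76},{"x":0,"y":0,"z":-0.35,"rx":0,"ry":0,"rz":0,"jaw":0.76},{"x":0,"y":0,"z":-0.5,"rx":0,"ry":0,"rz":0,"jaw":0.76},{"x":0,"y":0,"z":-0.5,"rx":0,"ry":0,"rz":0,"jaw":0.76}]'
python3 -c "
from h import *
c=cam('wrist');cv2.imwrite('pics/w5.png',c['img'][:,:,::-1])
go(441,174.5,50,15.5)"

```

```text
t: 9.7
eef_pos: [621.5, 228.3, 274.7]
tcp_rot: [3.141, 0.004, -3.098]
ft_force: [0.1, -0.0, -0.6]
opening: 0.763
t 9.75 pos [621.3 228.2 273.2] open 0.759 F [ 0.5 -0.3  0.2] | d [ 1.217 -0.305  0.219] rot [ 0.     0.003 -0.288]
```

View pics/w5.png

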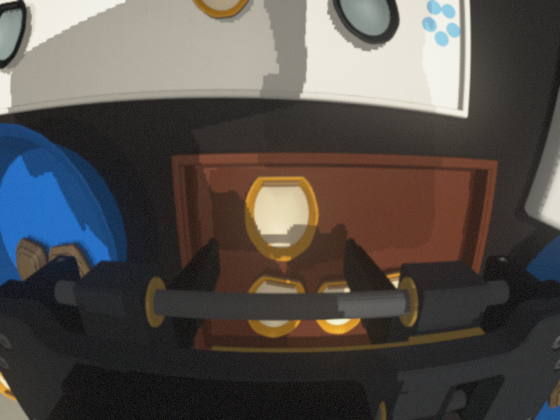

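The large gold lies flat in the tray at (282,217), clear of the fixed shells. Next is the small gold.

```bash
python3 -m pendant '[{"x":0.4,"y":-0.1,"z":0,"rx":0,"ry":0,"rz":-0.15,"jaw":0.76},{"x":0.8,"y":-0.2,"z":0,"rx":0,"ry":0,"rz":-0.288,"jaw":0.76},{"x":1.0,"y":-0.305,"z":0,"rx":0,"ry":0,"rz":-0.288,"jaw":0.76},{"x":1.0,"y":-0.305,"z":0,"rx":0,"ry":0,"rz":-0.288,"jaw":0.76},{"x":1.0,"y":-0.305,"z":0,"rx":0,"ry":0,"rz":-0.288,"jaw":0.76}]'
python3 -c "
from h import *
go(441,174.5,40,15.5)"

```

```text
t: 10.38
eef_pos: [474.3, 176.1, 271.8]
tcp_rot: [3.142, 0.001, -2.872]
ft_force: [-0.4, 0.2, 0.8]
opening: 0.763
t 10.38 pos [474.3 176.1 271.8] open 0.763 F [-0.4  0.2  0.8] | d [0.217 0.049 0.279] rot [ 0.     0.001 -0.001]
```

```bash
python3 -m pendant '[{"x":0.217,"y":0.049,"z":0.05,"rx":0,"ry":0,"rz":0,"jaw":0.76},{"x":0.217,"y":0.049,"z":0.25,"rx":0,"ry":0,"rz":0,"jaw":0.76},{"x":0.217,"y":0.049,"z":0.4,"rx":0,"ry":0,"rz":0,"jaw":0.76},{"x":0.217,"y":0.049,"z":0.48,"rx":0,"ry":0,"rz":0,"jaw":0.76},{"x":0.217,"y":0.049,"z":0.493,"rx":0,"ry":0,"rz":0,"jaw":0.76},{"x":0.217,"y":0.049,"z":0.493,"rx":0,"ry":0,"rz":0,"jaw":0.6},{"x":0.217,"y":0.049,"z":0.493,"rx":0,"ry":0,"rz":0,"jaw":0.3},{"x":0.217,"y":0.049,"z":0.493,"rx":0,"ry":0,"rz":0,"jaw":0.3},{"x":0.217,"y":0.049,"z":0.493,"rx":0,"ry":0,"rz":0,"jaw":0.3},{"x":0.217,"y":0.049,"z":0.493,"rx":0,"ry":0,"rz":0,"jaw":0.3}]'
python3 -m pendant '[{"x":0,"y":0,"z":-0.05,"rx":0,"ry":0,"rz":0,"jaw":0.3},{"x":0,"y":0,"z":-0.15,"rx":0,"ry":0,"rz":0,"jaw":0.3},{"x":0,"y":0,"z":-0.3,"rx":0,"ry":0,"rz":0,"jaw":0.3},{"x":0,"y":0,"z":-0.45,"rx":0,"ry":0,"rz":0,"jaw":0.3},{"x":0,"y":0,"z":-0.5,"rx":0,"ry":0,"rz":0,"jaw":0.3},{"x":0,"y":0,"z":-0.5,"rx":0,"ry":0,"rz":0,"jaw":0.3}]'
python3 -c "
from h import *
c=cam('wrist');cv2.imwrite('pics/w6.png',c['img'][:,:,::-1])
go(617,326,50,2.7)"

```

```text
t: 11.62
eef_pos: [440.3, 174.3, 198.5]
tcp_rot: [3.142, 0.001, -2.871]
ft_force: [-0.6, 0.8, 6.0]
opening: 0.495
t: 12.38
eef_pos: [440.1, 174.3, 273.5]
tcp_rot: [3.142, 0.001, -2.871]
ft_force: [0.6, 0.1, -0.3]
opening: 0.493
t 12.43 pos [440.  174.3 273. ] open 0.491 F [-0.3  0.1 -0.4] | d [-1.407  0.66   0.22 ] rot [0.    0.    0.284]
```

View pics/w6.png

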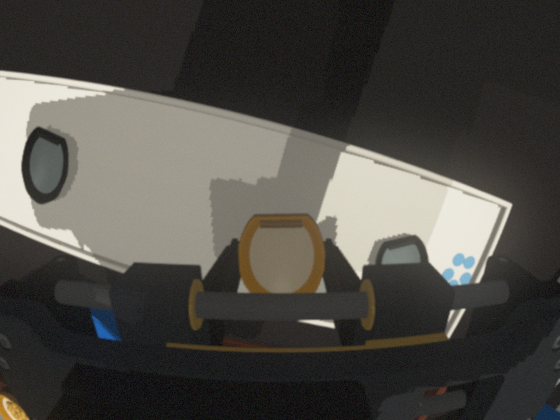

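The small gold is gripped level (opening 47 mm). Carry it over.

```bash
python3 -m pendant '[{"x":-0.1,"y":0.05,"z":0,"rx":0,"ry":0,"rz":0,"jaw":0.3},{"x":-0.3,"y":0.15,"z":0,"rx":0,"ry":0,"rz":0.1,"jaw":0.3},{"x":-0.55,"y":0.27,"z":0,"rx":0,"ry":0,"rz":0.2,"jaw":0.3},{"x":-0.8,"y":0.4,"z":0,"rx":0,"ry":0,"rz":0.284,"jaw":0.3},{"x":-0.95,"y":0.55,"z":0,"rx":0,"ry":0,"rz":0.284,"jaw":0.3},{"x":-1.0,"y":0.63,"z":0,"rx":0,"ry":0,"rz":0.284,"jaw":0.3},{"x":-1.0,"y":0.66,"z":0,"rx":0,"ry":0,"rz":0.284,"jaw":0.3},{"x":-1.0,"y":0.66,"z":0,"rx":0,"ry":0,"rz":0.284,"jaw":0.3}]'
python3 -c "
from h import *
go(617,326,50,2.7)"

```

```text
t: 13.42
eef_pos: [557.8, 309.6, 272.9]
tcp_rot: [-3.141, -0.001, -3.094]
ft_force: [0.1, 0.3, -1.2]
opening: 0.491
t 13.43 pos [557.8 309.6 272.9] open 0.491 F [ 0.1  0.3 -1.2] | d [-0.4    0.091  0.219] rot [-0.    -0.001  0.   ]
```

```bash
python3 -m pendant '[{"x":-0.15,"y":0.04,"z":0,"rx":0,"ry":0,"rz":0,"jaw":0.3},{"x":-0.32,"y":0.08,"z":0,"rx":0,"ry":0,"rz":0,"jaw":0.3},{"x":-0.4,"y":0.091,"z":0.05,"rx":0,"ry":0,"rz":0,"jaw":0.3},{"x":-0.4,"y":0.091,"z":0.18,"rx":0,"ry":0,"rz":0,"jaw":0.3},{"x":-0.4,"y":0.091,"z":0.3,"rx":0,"ry":0,"rz":0,"jaw":0.3},{"x":-0.4,"y":0.091,"z":0.4,"rx":0,"ry":0,"rz":0,"jaw":0.3},{"x":-0.4,"y":0.091,"z":0.46,"rx":0,"ry":0,"rz":0,"jaw":0.3},{"x":-0.4,"y":0.091,"z":0.475,"rx":0,"ry":0,"rz":0,"jaw":0.3},{"x":-0.4,"y":0.091,"z":0.485,"rx":0,"ry":0,"rz":0,"jaw":0.3},{"x":-0.4,"y":0.091,"z":0.485,"rx":0,"ry":0,"rz":0,"jaw":0.3}]'
python3 -m pendant '[{"x":0,"y":0,"z":0.004,"rx":0,"ry":0,"rz":0,"jaw":0.3},{"x":0,"y":0,"z":0.008,"rx":0,"ry":0,"rz":0,"jaw":0.3},{"x":0,"y":0,"z":0.008,"rx":0,"ry":0,"rz":0,"jaw":0.3}]'
```

```text
t: 14.68
eef_pos: [617.7, 326.2, 200.7]
tcp_rot: [3.141, 0.001, -3.095]
ft_force: [-0.7, 0.7, -0.2]
opening: 0.493
t: 15.05
eef_pos: [617.6, 326.2, 199.1]
tcp_rot: [3.141, 0.0, -3.094]
ft_force: [-0.7, 0.5, -0.4]
opening: 0.491
```

```bash
python3 -m pendant '[{"x":0,"y":0,"z":0.003,"rx":0,"ry":0,"rz":0,"jaw":0.3},{"x":0,"y":0,"z":0.006,"rx":0,"ry":0,"rz":0,"jaw":0.3},{"x":0,"y":0,"z":0.006,"rx":0,"ry":0,"rz":0,"jaw":0.3}]'
```

```text
t: 15.42
eef_pos: [617.6, 326.2, 198.6]
tcp_rot: [3.141, 0.0, -3.094]
ft_force: [-1.2, -0.9, 4.7]
opening: 0.494
```

Contact at the pick height. Release.

```bash
python3 -m pendant '[{"x":0,"y":0,"z":0,"rx":0,"ry":0,"rz":0,"jaw":0.52},{"x":0,"y":0,"z":0,"rx":0,"ry":0,"rz":0,"jaw":0.58},{"x":0,"y":0,"z":0,"rx":0,"ry":0,"rz":0,"jaw":0.65},{"x":0,"y":0,"z":0,"rx":0,"ry":0,"rz":0,"jaw":0.7},{"x":0,"y":0,"z":0,"rx":0,"ry":0,"rz":0,"jaw":0.7},{"x":0,"y":0,"z":-0.05,"rx":0,"ry":0,"rz":0,"jaw":0.7},{"x":0,"y":0,"z":-0.15,"rx":0,"ry":0,"rz":0,"jaw":0.7},{"x":0,"y":0,"z":-0.35,"rx":0,"ry":0,"rz":0,"jaw":0.7},{"x":0,"y":0,"z":-0.6,"rx":0,"ry":0,"rz":0,"jaw":0.7},{"x":0,"y":0,"z":-0.6,"rx":0,"ry":0,"rz":0,"jaw":0.7}]'
python3 -c "
from h import *
c=cam('wrist');cv2.imwrite('pics/w7.png',c['img'][:,:,::-1])
go(455,284.5,60,27.5)"

```

```text
t: 16.68
eef_pos: [617.9, 326.4, 292.6]
tcp_rot: [3.139, 0.006, -3.094]
ft_force: [-0.4, -0.2, -0.1]
opening: 0.697
t 16.73 pos [617.6 326.2 290.4] open 0.696 F [-0.4 -0.6 -0.6] | d [ 1.097 -0.227  0.266] rot [ 0.001  0.004 -0.551]
```

View pics/w7.png

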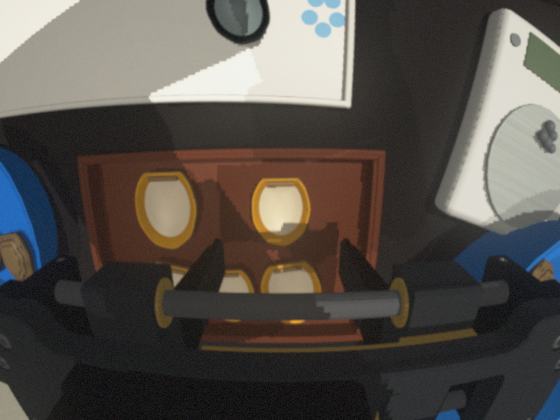

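Both gold shells lie side by side at (166,208) and (281,210), flat and clear of the others. Next is the small black.

```bash
python3 -m pendant '[{"x":0.4,"y":-0.1,"z":0,"rx":0,"ry":0,"rz":-0.15,"jaw":0.76},{"x":0.8,"y":-0.2,"z":0,"rx":0,"ry":0,"rz":-0.35,"jaw":0.76},{"x":1.0,"y":-0.227,"z":0,"rx":0,"ry":0,"rz":-0.551,"jaw":0.76},{"x":1.0,"y":-0.227,"z":0,"rx":0,"ry":0,"rz":-0.551,"jaw":0.76},{"x":1.0,"y":-0.227,"z":0,"rx":0,"ry":0,"rz":-0.551,"jaw":0.76}]'
python3 -c "
from h import *
go(455.7,284.6,7.7,27.5)"

```

```text
t: 17.35
eef_pos: [470.1, 285.4, 288.1]
tcp_rot: [3.142, 0.001, -2.664]
ft_force: [0.0, 0.4, 0.8]
opening: 0.76
t 17.35 pos [470.1 285.4 288.1] open 0.76 F [0.  0.4 0.8] | d [0.088 0.04  0.603] rot [ 0.     0.001 -0.003]
```

```bash
python3 -m pendant '[{"x":0.088,"y":0.04,"z":0.1,"rx":0,"ry":0,"rz":0,"jaw":0.76},{"x":0.088,"y":0.04,"z":0.35,"rx":0,"ry":0,"rz":0,"jaw":0.76},{"x":0.088,"y":0.04,"z":0.5,"rx":0,"ry":0,"rz":0,"jaw":0.76},{"x":0.088,"y":0.04,"z":0.58,"rx":0,"ry":0,"rz":0,"jaw":0.76},{"x":0.088,"y":0.04,"z":0.6,"rx":0,"ry":0,"rz":0,"jaw":0.76},{"x":0.088,"y":0.04,"z":0.6,"rx":0,"ry":0,"rz":0,"jaw":0.6},{"x":0.088,"y":0.04,"z":0.6,"rx":0,"ry":0,"rz":0,"jaw":0.3},{"x":0.088,"y":0.04,"z":0.6,"rx":0,"ry":0,"rz":0,"jaw":0.3},{"x":0.088,"y":0.04,"z":0.6,"rx":0,"ry":0,"rz":0,"jaw":0.3},{"x":0.088,"y":0.04,"z":0.6,"rx":0,"ry":0,"rz":0,"jaw":0.3}]'
python3 -m pendant '[{"x":0,"y":0,"z":-0.05,"rx":0,"ry":0,"rz":0,"jaw":0.3},{"x":0,"y":0,"z":-0.15,"rx":0,"ry":0,"rz":0,"jaw":0.3},{"x":0,"y":0,"z":-0.3,"rx":0,"ry":0,"rz":0,"jaw":0.3},{"x":0,"y":0,"z":-0.5,"rx":0,"ry":0,"rz":0,"jaw":0.3},{"x":0,"y":0,"z":-0.7,"rx":0,"ry":0,"rz":0,"jaw":0.3},{"x":0,"y":0,"z":-0.8,"rx":0,"ry":0,"rz":0,"jaw":0.3},{"x":0,"y":0,"z":-0.8,"rx":0,"ry":0,"rz":0,"jaw":0.3}]'
python3 -c "
from h import *
c=cam('wrist');cv2.imwrite('pics/w8.png',c['img'][:,:,::-1])
go(480,150,125,0);go(620,-230,125,0)"

```

```text
t: 18.6
eef_pos: [455.0, 284.4, 198.7]
tcp_rot: [3.142, 0.001, -2.662]
ft_force: [0.0, 0.3, 5.8]
opening: 0.492
t: 19.48
eef_pos: [454.8, 284.4, 319.1]
tcp_rot: [-3.142, 0.002, -2.662]
ft_force: [-0.1, 0.7, -0.5]
opening: 0.495
t 19.52 pos [454.7 284.3 318.1] open 0.493 F [-0.1 -1.  -1. ] | d [ 0.264 -0.872  0.021] rot [0.    0.    0.611]
t 19.52 pos [454.7 284.3 318.1] open 0.493 F [-0.1 -1.  -1. ] | d [ 0.605 -3.55   0.021] rot [0.    0.    0.611]
```

View pics/w8.png

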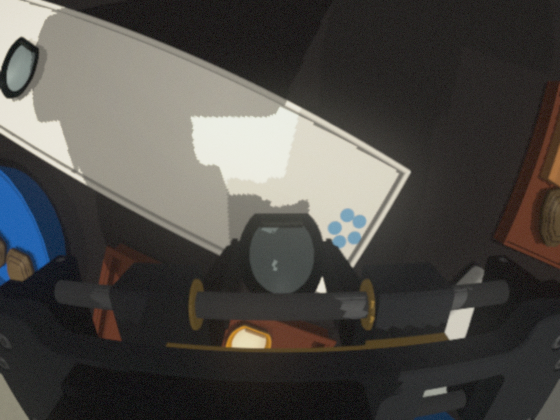

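Held level. Carry it across to the black tray, with the tip 128 mm up.

```bash
python3 -m pendant '[{"x":0.02,"y":-0.08,"z":0,"rx":0,"ry":0,"rz":0.1,"jaw":0.3},{"x":0.08,"y":-0.25,"z":0,"rx":0,"ry":0,"rz":0.25,"jaw":0.3},{"x":0.15,"y":-0.5,"z":0,"rx":0,"ry":0,"rz":0.4,"jaw":0.3},{"x":0.22,"y":-0.75,"z":0,"rx":0,"ry":0,"rz":0.55,"jaw":0.3},{"x":0.264,"y":-0.872,"z":0,"rx":0,"ry":0,"rz":0.611,"jaw":0.3},{"x":0.264,"y":-0.872,"z":0,"rx":0,"ry":0,"rz":0.611,"jaw":0.3},{"x":0.264,"y":-0.872,"z":0,"rx":0,"ry":0,"rz":0.611,"jaw":0.3}]'
python3 -m pendant '[{"x":0,"y":-0.1,"z":0,"rx":0,"ry":0,"rz":0,"jaw":0.3},{"x":0,"y":-0.3,"z":0,"rx":0,"ry":0,"rz":0,"jaw":0.3},{"x":-0.1,"y":-0.6,"z":0,"rx":0,"ry":0,"rz":0,"jaw":0.3},{"x":-0.2,"y":-0.9,"z":0,"rx":0,"ry":0,"rz":0,"jaw":0.3},{"x":-0.2,"y":-1,"z":0,"rx":0,"ry":0,"rz":0,"jaw":0.3},{"x":-0.2,"y":-1,"z":0,"rx":0,"ry":0,"rz":0,"jaw":0.3}]'
python3 -m pendant '[{"x":0,"y":-0.1,"z":0,"rx":0,"ry":0,"rz":0,"jaw":0.3},{"x":-0.05,"y":-0.3,"z":0,"rx":0,"ry":0,"rz":0,"jaw":0.3},{"x":-0.1,"y":-0.6,"z":0,"rx":0,"ry":0,"rz":0,"jaw":0.3},{"x":-0.2,"y":-0.9,"z":0,"rx":0,"ry":0,"rz":0,"jaw":0.3},{"x":-0.2,"y":-1,"z":0,"rx":0,"ry":0,"rz":0,"jaw":0.3},{"x":-0.2,"y":-1,"z":0,"rx":0,"ry":0,"rz":0,"jaw":0.3}]'
python3 -c "
from h import *
go(616,-328.5,60,-1.9)"

```

```text
t: 20.4
eef_pos: [480.0, 150.5, 317.6]
tcp_rot: [-3.142, -0.001, -3.141]
ft_force: [-0.5, -0.9, 0.3]
opening: 0.491
t: 21.15
eef_pos: [509.8, -0.4, 318.0]
tcp_rot: [3.141, -0.001, 3.14]
ft_force: [-0.3, -0.5, 0.3]
opening: 0.496
t: 21.9
eef_pos: [539.7, -150.0, 317.9]
tcp_rot: [3.141, -0.001, 3.141]
ft_force: [-0.3, 0.3, -0.1]
opening: 0.491
t 21.9 pos [ 539.7 -150.   317.9] open 0.491 F [-0.3  0.3 -0.1] | d [-0.509 -1.19   0.452] rot [ 0.001 -0.001  0.041]
```

```bash
python3 -m pendant '[{"x":-0.05,"y":-0.1,"z":0,"rx":0,"ry":0,"rz":0.041,"jaw":0.3},{"x":-0.15,"y":-0.35,"z":0,"rx":0,"ry":0,"rz":0.041,"jaw":0.3},{"x":-0.28,"y":-0.65,"z":0,"rx":0,"ry":0,"rz":0.041,"jaw":0.3},{"x":-0.42,"y":-0.9,"z":0,"rx":0,"ry":0,"rz":0.041,"jaw":0.3},{"x":-0.509,"y":-1,"z":0,"rx":0,"ry":0,"rz":0.041,"jaw":0.3},{"x":-0.509,"y":-1,"z":0.1,"rx":0,"ry":0,"rz":0.041,"jaw":0.3},{"x":-0.509,"y":-1,"z":0.1,"rx":0,"ry":0,"rz":0.041,"jaw":0.3}]'
python3 -m pendant '[{"x":0,"y":-0.1,"z":0.05,"rx":0,"ry":0,"rz":0,"jaw":0.3},{"x":0,"y":-0.19,"z":0.15,"rx":0,"ry":0,"rz":0,"jaw":0.3},{"x":0,"y":-0.19,"z":0.27,"rx":0,"ry":0,"rz":0,"jaw":0.3},{"x":0,"y":-0.19,"z":0.35,"rx":0,"ry":0,"rz":0,"jaw":0.3},{"x":0,"y":-0.19,"z":0.35,"rx":0,"ry":0,"rz":0,"jaw":0.3}]'
python3 -c "
from h import *
c=cam('wrist');cv2.imwrite('pics/w9.png',c['img'][:,:,::-1])
go(616,-328.5,8.7,-1.9)"

```

```text
t: 22.78
eef_pos: [616.1, -298.9, 301.3]
tcp_rot: [3.14, -0.003, 3.11]
ft_force: [-0.5, -0.6, -0.4]
opening: 0.492
t: 23.4
eef_pos: [615.4, -328.1, 249.2]
tcp_rot: [3.14, -0.002, 3.11]
ft_force: [0.0, 0.4, 0.9]
opening: 0.491
t 23.45 pos [ 615.6 -328.2  250.1] open 0.491 F [-0.5 -0.5  0.4] | d [-0.003 -0.002  0.343] rot [ 0.001 -0.001  0.001]
```

View pics/w9.png

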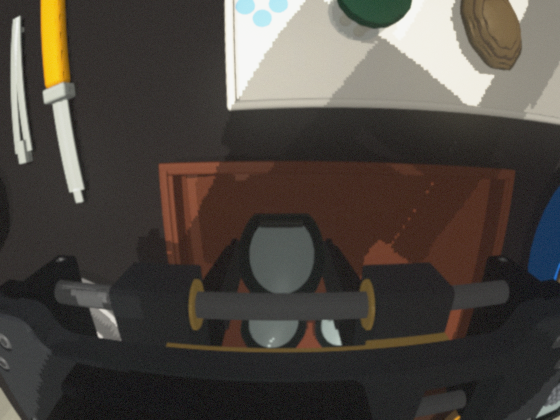

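The shell hangs inside the free half of the black tray, centred at (282,257), with side wall to spare. Lower it.

```bash
python3 -m pendant '[{"x":0,"y":0,"z":0.06,"rx":0,"ry":0,"rz":0,"jaw":0.3},{"x":0,"y":0,"z":0.15,"rx":0,"ry":0,"rz":0,"jaw":0.3},{"x":0,"y":0,"z":0.25,"rx":0,"ry":0,"rz":0,"jaw":0.3},{"x":0,"y":0,"z":0.31,"rx":0,"ry":0,"rz":0,"jaw":0.3},{"x":0,"y":0,"z":0.325,"rx":0,"ry":0,"rz":0,"jaw":0.3},{"x":0,"y":0,"z":0.333,"rx":0,"ry":0,"rz":0,"jaw":0.3},{"x":0,"y":0,"z":0.337,"rx":0,"ry":0,"rz":0,"jaw":0.3},{"x":0,"y":0,"z":0.337,"rx":0,"ry":0,"rz":0,"jaw":0.3}]'
python3 -m pendant '[{"x":0,"y":0,"z":0.003,"rx":0,"ry":0,"rz":0,"jaw":0.3},{"x":0,"y":0,"z":0.006,"rx":0,"ry":0,"rz":0,"jaw":0.3},{"x":0,"y":0,"z":0.006,"rx":0,"ry":0,"rz":0,"jaw":0.3}]'
```

```text
t: 24.45
eef_pos: [615.6, -328.4, 200.4]
tcp_rot: [-3.141, 0.0, 3.109]
ft_force: [0.3, 0.2, 0.1]
opening: 0.491
t: 24.82
eef_pos: [615.6, -328.4, 199.2]
tcp_rot: [3.141, 0.0, 3.109]
ft_force: [0.0, -0.6, -0.8]
opening: 0.493
```

```bash
python3 -m pendant '[{"x":0,"y":0,"z":0.003,"rx":0,"ry":0,"rz":0,"jaw":0.3},{"x":0,"y":0,"z":0.006,"rx":0,"ry":0,"rz":0,"jaw":0.3},{"x":0,"y":0,"z":0.006,"rx":0,"ry":0,"rz":0,"jaw":0.3}]'
```

```text
t: 25.2
eef_pos: [615.6, -328.4, 198.8]
tcp_rot: [-3.142, 0.0, 3.109]
ft_force: [-1.7, 1.1, 5.5]
opening: 0.496
```

```bash
python3 -m pendant '[{"x":0,"y":0,"z":0,"rx":0,"ry":0,"rz":0,"jaw":0.52},{"x":0,"y":0,"z":0,"rx":0,"ry":0,"rz":0,"jaw":0.58},{"x":0,"y":0,"z":0,"rx":0,"ry":0,"rz":0,"jaw":0.65},{"x":0,"y":0,"z":0,"rx":0,"ry":0,"rz":0,"jaw":0.7},{"x":0,"y":0,"z":0,"rx":0,"ry":0,"rz":0,"jaw":0.7},{"x":0,"y":0,"z":-0.05,"rx":0,"ry":0,"rz":0,"jaw":0.7},{"x":0,"y":0,"z":-0.15,"rx":0,"ry":0,"rz":0,"jaw":0.7},{"x":0,"y":0,"z":-0.35,"rx":0,"ry":0,"rz":0,"jaw":0.7},{"x":0,"y":0,"z":-0.75,"rx":0,"ry":0,"rz":0,"jaw":0.7},{"x":0,"y":0,"z":-0.75,"rx":0,"ry":0,"rz":0,"jaw":0.7}]'
python3 -c "
from h import *
c=cam('wrist');cv2.imwrite('pics/w10.png',c['img'][:,:,::-1])
go(451,-44,110,-10)"

```

```text
t: 26.45
eef_pos: [616.0, -328.6, 317.1]
tcp_rot: [-3.137, 0.008, 3.109]
ft_force: [0.3, 0.2, -0.7]
opening: 0.7
t 26.5 pos [ 615.6 -328.4  314.2] open 0.699 F [ 0.  -1.1 -1.7] | d [1.158 1.86  0.085] rot [-0.003  0.006  0.181]
```

View pics/w10.png

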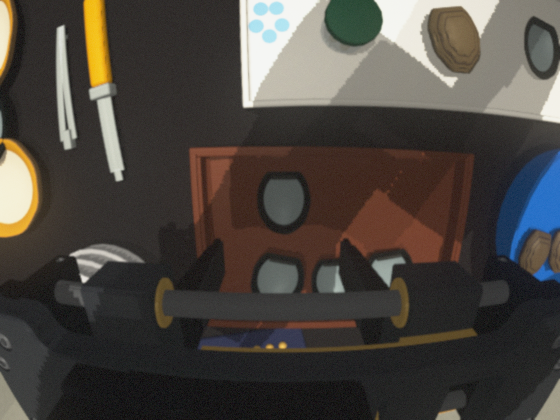

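The small black is flat at (283,200) in the black tray. Next the large black, which I'll measure from the wrist on the way.

```bash
python3 -m pendant '[{"x":0.3,"y":0.3,"z":0,"rx":0,"ry":0,"rz":0.1,"jaw":0.8},{"x":0.6,"y":0.7,"z":0,"rx":0,"ry":0,"rz":0.181,"jaw":0.8},{"x":0.9,"y":1,"z":0,"rx":0,"ry":0,"rz":0.181,"jaw":0.8},{"x":1,"y":1,"z":0,"rx":0,"ry":0,"rz":0.181,"jaw":0.8},{"x":1,"y":1,"z":0,"rx":0,"ry":0,"rz":0.181,"jaw":0.8}]'
python3 -m pendant '[{"x":0.0,"y":0.4,"z":0,"rx":0,"ry":0,"rz":0,"jaw":0.8},{"x":0.0,"y":0.7,"z":0,"rx":0,"ry":0,"rz":0,"jaw":0.8},{"x":0.0,"y":0.7,"z":0,"rx":0,"ry":0,"rz":0,"jaw":0.8},{"x":0.0,"y":0.7,"z":0,"rx":0,"ry":0,"rz":0,"jaw":0.8}]'
python3 - <<'E'
from h import *
go(451,-44,60,-10)
c=cam('wrist');cv2.imwrite('pics/w11.png',c['img'][:,:,::-1])
v=cv2.cvtColor(c['img'],cv2.COLOR_RGB2HSV)
for nm,m in (("dark",(v[...,2]<75)),("brown",(v[...,0]<25)&(v[...,1]>85)&(v[...,2]<190))):
    m=m.astype(np.uint8);m[250:]=0
    for k in cv2.findContours(m,0,1)[0]:
        if 600<cv2.contourArea(k)<9000:
            print(nm,k[:,0].mean(0).round(),cv2.contourArea(k),cv2.boundingRect(k));shape(wray(c,k[:,0],18))
E
```

```text
t: 27.12
eef_pos: [469.4, -172.8, 310.9]
tcp_rot: [3.141, -0.001, 2.968]
ft_force: [-0.1, -0.2, 0.6]
opening: 0.8
t: 27.62
eef_pos: [489.3, -70.8, 310.6]
tcp_rot: [-3.142, 0.0, 2.967]
ft_force: [-0.9, -0.9, 0.1]
opening: 0.799
t 27.62 pos [489.3 -70.8 310.6] open 0.799 F [-0.9 -0.9  0.1] | d [0.283 0.132 0.404] rot [-0.     0.     0.001]
dark [437. 232.] 5740.5 (282, 202, 278, 48)
rect [551.4  87.8] [331.   45.5] 88.3 ell [550.5 146.2] [ 38.2 375.6] 85.1 narrow (np.float64(259.81530092074274), np.int64(35)) edge 298.6 -1.1
dark [184. 190.] 763.5 (150, 157, 55, 70)
rect [ 460.4 -156.4] [62.8 40.4] 12.8 ell [ 460.7 -162.8] [45.7 57.6] -0.9 narrow (np.float64(40.518685367797616), np.int64(13)) edge 49.9 -77.2
dark [304. 157.] 4130.5 (272, 121, 65, 79)
rect [451.9 -44.9] [54.3 66.9] 80.9 ell [449.8 -44.6] [55.2 69.3] -9.1 narrow (np.float64(54.32759274273526), np.int64(-10)) edge 32.4 -7.7
brown [528. 241.] 964.0 (490, 223, 70, 27)
rect [570.  202.8] [122.8  33.3] 76.6 ell [578.3 219.1] [ 29.7 134.9] 83.1 narrow (np.float64(94.76654444054437), np.int64(35)) edge 122.8 -14.4
```

View pics/w11.png

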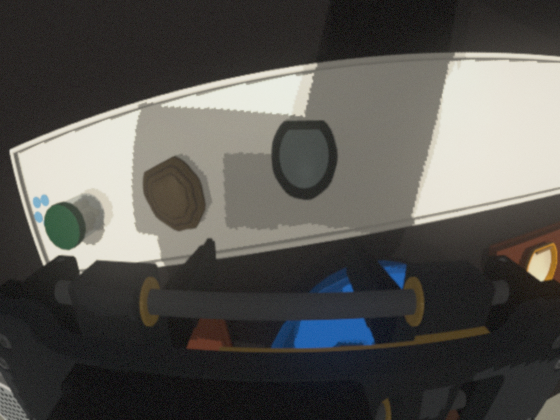

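The large black, at (304,157), measures (451.5,-44.6) with yaw -9°. Grasp it.

```bash
python3 -m pendant '[{"x":0.2,"y":0.1,"z":0.1,"rx":0,"ry":0,"rz":-0.02,"jaw":0.8},{"x":0.28,"y":0.128,"z":0.4,"rx":0,"ry":0,"rz":-0.02,"jaw":0.8},{"x":0.28,"y":0.128,"z":0.6,"rx":0,"ry":0,"rz":-0.02,"jaw":0.8},{"x":0.28,"y":0.128,"z":0.71,"rx":0,"ry":0,"rz":-0.02,"jaw":0.8},{"x":0.28,"y":0.128,"z":0.753,"rx":0,"ry":0,"rz":-0.02,"jaw":0.8},{"x":0.28,"y":0.128,"z":0.753,"rx":0,"ry":0,"rz":-0.02,"jaw":0.6},{"x":0.28,"y":0.128,"z":0.753,"rx":0,"ry":0,"rz":-0.02,"jaw":0.3},{"x":0.28,"y":0.128,"z":0.753,"rx":0,"ry":0,"rz":-0.02,"jaw":0.3},{"x":0.28,"y":0.128,"z":0.753,"rx":0,"ry":0,"rz":-0.02,"jaw":0.3},{"x":0.28,"y":0.128,"z":0.753,"rx":0,"ry":0,"rz":-0.02,"jaw":0.3}]'
python3 -m pendant '[{"x":0,"y":0,"z":-0.05,"rx":0,"ry":0,"rz":0,"jaw":0.3},{"x":0,"y":0,"z":-0.15,"rx":0,"ry":0,"rz":0,"jaw":0.3},{"x":0,"y":0,"z":-0.3,"rx":0,"ry":0,"rz":0,"jaw":0.3},{"x":0,"y":0,"z":-0.5,"rx":0,"ry":0,"rz":0,"jaw":0.3},{"x":0,"y":0,"z":-0.7,"rx":0,"ry":0,"rz":0,"jaw":0.3},{"x":0,"y":0,"z":-0.8,"rx":0,"ry":0,"rz":0,"jaw":0.3},{"x":0,"y":0,"z":-0.8,"rx":0,"ry":0,"rz":0,"jaw":0.3}]'
python3 -c "
from h import *
c=cam('wrist');cv2.imwrite('pics/w12.png',c['img'][:,:,::-1])
go(619.5,-229,128,-1.9)"

```

```text
t: 28.92
eef_pos: [450.8, -44.2, 198.4]
tcp_rot: [-3.141, 0.001, 2.983]
ft_force: [-0.2, -2.5, 7.5]
opening: 0.576
t: 29.8
eef_pos: [450.5, -43.9, 319.0]
tcp_rot: [-3.142, 0.002, 2.983]
ft_force: [0.2, -0.5, -0.6]
opening: 0.583
t 29.85 pos [450.4 -43.9 318.1] open 0.581 F [-0.5 -0.5  0.5] | d [-1.308 -1.04   0.002] rot [-0.     0.001 -0.16 ]
```

View pics/w12.png

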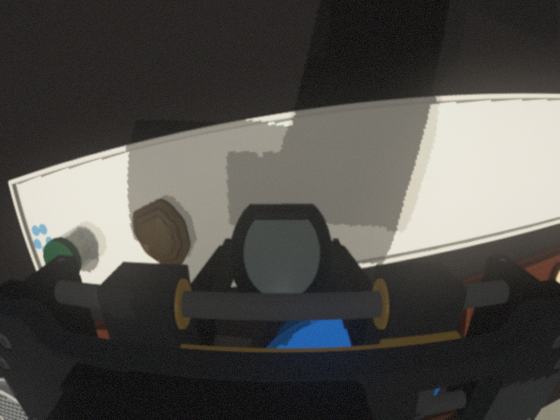

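Held (55 mm). Carry it to the black tray.

```bash
python3 -m pendant '[{"x":-0.05,"y":-0.05,"z":0,"rx":0,"ry":0,"rz":-0.05,"jaw":0.3},{"x":-0.2,"y":-0.2,"z":0,"rx":0,"ry":0,"rz":-0.1,"jaw":0.3},{"x":-0.45,"y":-0.45,"z":0,"rx":0,"ry":0,"rz":-0.16,"jaw":0.3},{"x":-0.7,"y":-0.7,"z":0,"rx":0,"ry":0,"rz":-0.16,"jaw":0.3},{"x":-0.9,"y":-0.9,"z":0,"rx":0,"ry":0,"rz":-0.16,"jaw":0.3},{"x":-1,"y":-1,"z":0,"rx":0,"ry":0,"rz":-0.16,"jaw":0.3},{"x":-1,"y":-1,"z":0,"rx":0,"ry":0,"rz":-0.16,"jaw":0.3},{"x":-1,"y":-1,"z":0,"rx":0,"ry":0,"rz":-0.16,"jaw":0.3}]'
python3 -c "
from h import *
go(619.5,-229,60,-1.9)"

```

```text
t: 30.85
eef_pos: [574.6, -215.2, 317.0]
tcp_rot: [3.141, -0.002, 3.109]
ft_force: [-1.2, 0.5, -0.6]
opening: 0.579
t 30.85 pos [ 574.6 -215.2  317. ] open 0.579 F [-1.2  0.5 -0.6] | d [-0.303 -0.082  0.446] rot [ 0.001 -0.002  0.   ]
```

```bash
python3 -m pendant '[{"x":-0.1,"y":-0.04,"z":0,"rx":0,"ry":0,"rz":0,"jaw":0.3},{"x":-0.22,"y":-0.08,"z":0.03,"rx":0,"ry":0,"rz":0,"jaw":0.3},{"x":-0.303,"y":-0.082,"z":0.12,"rx":0,"ry":0,"rz":0,"jaw":0.3},{"x":-0.303,"y":-0.082,"z":0.26,"rx":0,"ry":0,"rz":0,"jaw":0.3},{"x":-0.303,"y":-0.082,"z":0.4,"rx":0,"ry":0,"rz":0,"jaw":0.3},{"x":-0.303,"y":-0.082,"z":0.446,"rx":0,"ry":0,"rz":0,"jaw":0.3},{"x":-0.303,"y":-0.082,"z":0.446,"rx":0,"ry":0,"rz":0,"jaw":0.3}]'
python3 -c "
from h import *
c=cam('wrist');cv2.imwrite('pics/w13.png',c['img'][:,:,::-1])
go(619.5,-229,8.4,-1.9)"

```

```text
t: 31.72
eef_pos: [620.0, -229.3, 250.6]
tcp_rot: [3.141, -0.001, 3.109]
ft_force: [0.3, -0.2, -0.0]
opening: 0.578
t 31.77 pos [ 620.2 -229.4  251.2] open 0.579 F [-0.2 -0.6 -0.4] | d [0.005 0.003 0.352] rot [0.    0.    0.001]
```

View pics/w13.png

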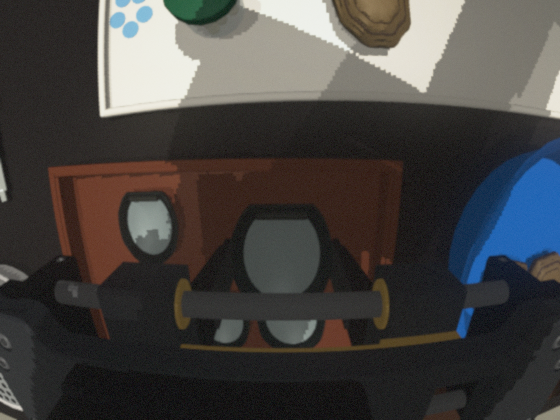

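The large black (282,255) is over free floor, beside the small one (150,227). Lower.

```bash
python3 -m pendant '[{"x":0,"y":0,"z":0.06,"rx":0,"ry":0,"rz":0,"jaw":0.3},{"x":0,"y":0,"z":0.15,"rx":0,"ry":0,"rz":0,"jaw":0.3},{"x":0,"y":0,"z":0.25,"rx":0,"ry":0,"rz":0,"jaw":0.3},{"x":0,"y":0,"z":0.31,"rx":0,"ry":0,"rz":0,"jaw":0.3},{"x":0,"y":0,"z":0.33,"rx":0,"ry":0,"rz":0,"jaw":0.3},{"x":0,"y":0,"z":0.34,"rx":0,"ry":0,"rz":0,"jaw":0.3},{"x":0,"y":0,"z":0.345,"rx":0,"ry":0,"rz":0,"jaw":0.3},{"x":0,"y":0,"z":0.345,"rx":0,"ry":0,"rz":0,"jaw":0.3}]'
python3 -m pendant '[{"x":0,"y":0,"z":0.003,"rx":0,"ry":0,"rz":0,"jaw":0.3},{"x":0,"y":0,"z":0.006,"rx":0,"ry":0,"rz":0,"jaw":0.3},{"x":0,"y":0,"z":0.006,"rx":0,"ry":0,"rz":0,"jaw":0.3}]'
```

```text
t: 32.78
eef_pos: [620.1, -229.7, 199.5]
tcp_rot: [-3.141, 0.0, 3.109]
ft_force: [0.0, 1.1, 0.3]
opening: 0.577
t: 33.15
eef_pos: [620.1, -229.7, 198.5]
tcp_rot: [-3.142, 0.0, 3.109]
ft_force: [-0.9, 0.2, 2.4]
opening: 0.578
```

```bash
python3 -m pendant '[{"x":0,"y":0,"z":0.003,"rx":0,"ry":0,"rz":0,"jaw":0.3},{"x":0,"y":0,"z":0.003,"rx":0,"ry":0,"rz":0,"jaw":0.3}]'
```

```text
t: 33.4
eef_pos: [620.1, -229.7, 198.5]
tcp_rot: [-3.142, 0.0, 3.109]
ft_force: [-2.2, 0.7, 7.1]
opening: 0.579
```

```bash
python3 -m pendant '[{"x":0,"y":0,"z":0,"rx":0,"ry":0,"rz":0,"jaw":0.6},{"x":0,"y":0,"z":0,"rx":0,"ry":0,"rz":0,"jaw":0.65},{"x":0,"y":0,"z":0,"rx":0,"ry":0,"rz":0,"jaw":0.72},{"x":0,"y":0,"z":0,"rx":0,"ry":0,"rz":0,"jaw":0.76},{"x":0,"y":0,"z":0,"rx":0,"ry":0,"rz":0,"jaw":0.76},{"x":0,"y":0,"z":-0.05,"rx":0,"ry":0,"rz":0,"jaw":0.76},{"x":0,"y":0,"z":-0.15,"rx":0,"ry":0,"rz":0,"jaw":0.76},{"x":0,"y":0,"z":-0.35,"rx":0,"ry":0,"rz":0,"jaw":0.76},{"x":0,"y":0,"z":-0.75,"rx":0,"ry":0,"rz":0,"jaw":0.76},{"x":0,"y":0,"z":-0.75,"rx":0,"ry":0,"rz":0,"jaw":0.76}]'
python3 - <<'E'
from h import *
c=cam('wrist');cv2.imwrite('pics/w14.png',c['img'][:,:,::-1])
go(462,-162.5,110,16)
E
```

```text
t: 34.65
eef_pos: [620.5, -229.8, 316.3]
tcp_rot: [-3.138, 0.008, 3.109]
ft_force: [-0.0, -0.9, -0.5]
opening: 0.758
t 34.7 pos [ 620.1 -229.7  313.6] open 0.758 F [-0.8  0.8 -1.2] | d [1.069 0.413 0.085] rot [-0.003  0.005 -0.398]
```

View pics/w14.png

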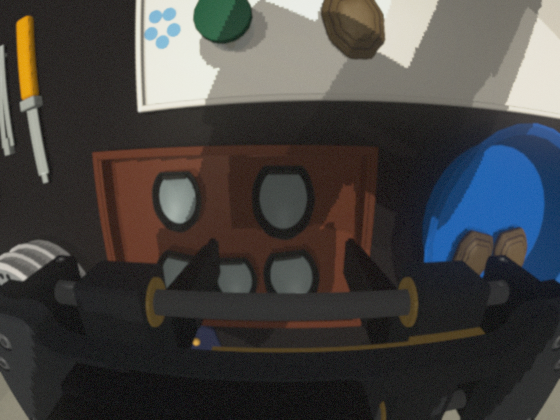

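Both black shells are flat in place at (177,199) and (283,201). Approach the oyster and measure it from the wrist.

```bash
python3 -m pendant '[{"x":0.3,"y":0.1,"z":0,"rx":0,"ry":0,"rz":-0.13,"jaw":0.8},{"x":0.6,"y":0.25,"z":0,"rx":0,"ry":0,"rz":-0.27,"jaw":0.8},{"x":0.8,"y":0.41,"z":0,"rx":0,"ry":0,"rz":-0.398,"jaw":0.8},{"x":0.8,"y":0.41,"z":0,"rx":0,"ry":0,"rz":-0.398,"jaw":0.8},{"x":0.8,"y":0.41,"z":0,"rx":0,"ry":0,"rz":-0.398,"jaw":0.8}]'
python3 - <<'E'
from h import *
c=cam('wrist');cv2.imwrite('pics/w15.png',c['img'][:,:,::-1])
v=cv2.cvtColor(c['img'],cv2.COLOR_RGB2HSV)
m=((v[...,0]<28)&(v[...,1]>70)&(v[...,2]<200)).astype(np.uint8);m[250:]=0
m=cv2.morphologyEx(m,cv2.MORPH_CLOSE,np.ones((5,5)))
vis=c['img'][:,:,::-1].copy()
for k in cv2.findContours(m,0,1)[0]:
    if 600<cv2.contourArea(k)<9000:
        cv2.drawContours(vis,[k],-1,(255,0,255),1)
        print(k[:,0].mean(0).round(),cv2.contourArea(k));shape(wray(c,k[:,0],17))
cv2.imwrite('pics/w15.png',vis)
go(462,-162.5,60,16)
E
```

```text
t: 35.33
eef_pos: [502.8, -164.6, 310.4]
tcp_rot: [-3.141, 0.001, -2.863]
ft_force: [0.4, 0.6, 0.1]
opening: 0.803
[111. 234.] 3909.5
rect [ 567.2 -330.6] [ 56.3 200.3] 18.5 ell [ 583.  -356.3] [ 51.9 214.3] -78.7 narrow (np.float64(150.8860315910217), np.int64(-35)) edge 200.3 18.8
[300. 160.] 3445.5
rect [ 462.7 -162.4] [63.8 51.7] 15.6 ell [ 461.1 -164.4] [50.1 65.6] 18.9 narrow (np.float64(51.812990022412066), np.int64(16)) edge 31.7 15.0
[ 9. 71.] 653.5
rect [ 441.5 -489.6] [100.3  34.9] 17.0 ell [ 438.5 -495.2] [37.2 97.5] 12.4 narrow (np.float64(34.92949946613453), np.int64(17)) edge 96.6 -73.0
[524.  64.] 1471.5
rect [284.3  29.5] [ 83.3 127.8] 21.1 ell [288.8  37.3] [ 69.4 120. ] -44.4 narrow (np.float64(88.54885463960485), np.int64(-31)) edge 75.6 59.9
t 35.38 pos [ 502.9 -164.8  310.2] open 0.803 F [-0.  -0.9  0.5] | d [0.258 0.09  0.401] rot [-0.     0.001 -0.001]
```

View pics/w15.png

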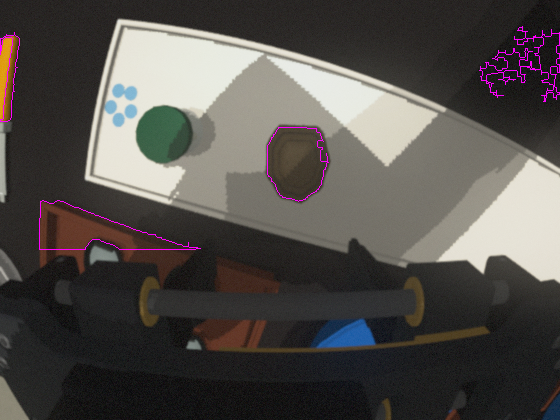

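The oyster is at (297,162) in the image, which gives (462,-162.5) and yaw 16°, matching the top view. Grasp it.

```bash
python3 -m pendant '[{"x":0.2,"y":0.09,"z":0.1,"rx":0,"ry":0,"rz":0,"jaw":0.8},{"x":0.258,"y":0.09,"z":0.4,"rx":0,"ry":0,"rz":0,"jaw":0.8},{"x":0.258,"y":0.09,"z":0.6,"rx":0,"ry":0,"rz":0,"jaw":0.8},{"x":0.258,"y":0.09,"z":0.71,"rx":0,"ry":0,"rz":0,"jaw":0.8},{"x":0.258,"y":0.09,"z":0.748,"rx":0,"ry":0,"rz":0,"jaw":0.8},{"x":0.258,"y":0.09,"z":0.748,"rx":0,"ry":0,"rz":0,"jaw":0.6},{"x":0.258,"y":0.09,"z":0.748,"rx":0,"ry":0,"rz":0,"jaw":0.3},{"x":0.258,"y":0.09,"z":0.748,"rx":0,"ry":0,"rz":0,"jaw":0.3},{"x":0.258,"y":0.09,"z":0.748,"rx":0,"ry":0,"rz":0,"jaw":0.3},{"x":0.258,"y":0.09,"z":0.748,"rx":0,"ry":0,"rz":0,"jaw":0.3}]'
python3 -m pendant '[{"x":0,"y":0,"z":-0.05,"rx":0,"ry":0,"rz":0,"jaw":0.3},{"x":0,"y":0,"z":-0.15,"rx":0,"ry":0,"rz":0,"jaw":0.3},{"x":0,"y":0,"z":-0.3,"rx":0,"ry":0,"rz":0,"jaw":0.3},{"x":0,"y":0,"z":-0.5,"rx":0,"ry":0,"rz":0,"jaw":0.3},{"x":0,"y":0,"z":-0.7,"rx":0,"ry":0,"rz":0,"jaw":0.3},{"x":0,"y":0,"z":-0.8,"rx":0,"ry":0,"rz":0,"jaw":0.3},{"x":0,"y":0,"z":-0.8,"rx":0,"ry":0,"rz":0,"jaw":0.3}]'
python3 -c "
from h import *
c=cam('wrist');cv2.imwrite('pics/w16.png',c['img'][:,:,::-1])
go(613,1,128,0)"

```

```text
t: 36.62
eef_pos: [461.4, -162.0, 198.7]
tcp_rot: [-3.141, 0.001, -2.862]
ft_force: [-0.3, -0.2, 6.4]
opening: 0.552
t: 37.5
eef_pos: [461.1, -161.9, 319.8]
tcp_rot: [-3.14, 0.002, -2.862]
ft_force: [-0.2, 0.8, -1.5]
opening: 0.554
t 37.55 pos [ 461.  -161.8  318.8] open 0.551 F [-0.1  0.2 -1.4] | d [-1.273  0.764  0.006] rot [-0.001  0.001  0.356]
```

View pics/w16.png

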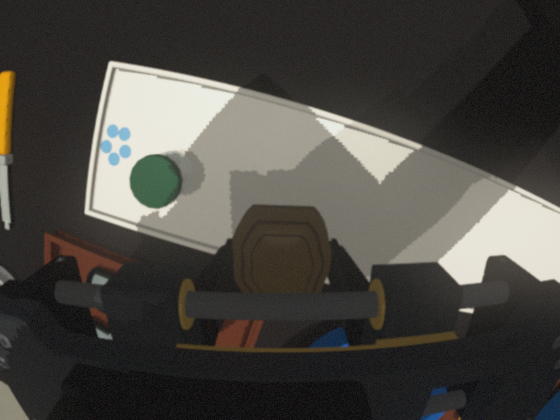

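Held. Carry it to the basin and check its centring from above before lowering.

```bash
python3 -m pendant '[{"x":-0.05,"y":0.05,"z":0,"rx":0,"ry":0,"rz":0.05,"jaw":0.3},{"x":-0.2,"y":0.15,"z":0,"rx":0,"ry":0,"rz":0.15,"jaw":0.3},{"x":-0.45,"y":0.3,"z":0,"rx":0,"ry":0,"rz":0.25,"jaw":0.3},{"x":-0.7,"y":0.5,"z":0,"rx":0,"ry":0,"rz":0.356,"jaw":0.3},{"x":-0.9,"y":0.67,"z":0,"rx":0,"ry":0,"rz":0.356,"jaw":0.3},{"x":-1,"y":0.764,"z":0,"rx":0,"ry":0,"rz":0.356,"jaw":0.3},{"x":-1,"y":0.764,"z":0,"rx":0,"ry":0,"rz":0.356,"jaw":0.3},{"x":-1,"y":0.764,"z":0,"rx":0,"ry":0,"rz":0.356,"jaw":0.3}]'
python3 - <<'E'
from h import *
go(613.7,1,90,0)
c=cam('top');hsv=cv2.cvtColor(c['img'],cv2.COLOR_RGB2HSV)
# fixed oysters near edge + basin floor edge
cv2.imwrite('pics/t17.png',cv2.resize(c['img'][60:320,40:520,::-1],None,fx=1.6,fy=1.6))
print(ray(c,[(266,153),(293,153)],17).round(1))
E
```

```text
t: 38.55
eef_pos: [573.3, -11.2, 317.9]
tcp_rot: [3.142, -0.001, 3.141]
ft_force: [0.1, -0.0, -0.3]
opening: 0.555
t 38.55 pos [573.3 -11.2 317.9] open 0.555 F [ 0.1 -0.  -0.3] | d [-0.269  0.081  0.252] rot [ 0.    -0.001 -0.001]
[[654.6  25.9  17. ]
 [654.8 -25.5  17. ]]
```

View pics/t17.png

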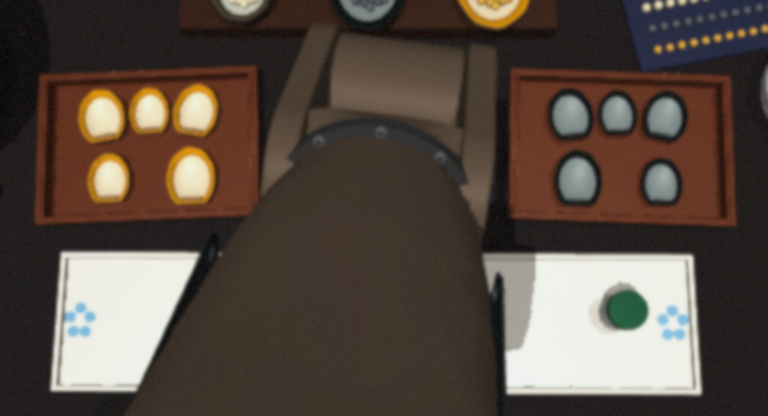

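The top view shows all four shells placed and the jar standing. Move over the basin.

```bash
python3 -m pendant '[{"x":-0.1,"y":0.04,"z":0,"rx":0,"ry":0,"rz":0,"jaw":0.3},{"x":-0.2,"y":0.08,"z":0,"rx":0,"ry":0,"rz":0,"jaw":0.3},{"x":-0.26,"y":0.081,"z":0.05,"rx":0,"ry":0,"rz":0,"jaw":0.3},{"x":-0.26,"y":0.081,"z":0.18,"rx":0,"ry":0,"rz":0,"jaw":0.3},{"x":-0.26,"y":0.081,"z":0.3,"rx":0,"ry":0,"rz":0,"jaw":0.3},{"x":-0.26,"y":0.081,"z":0.38,"rx":0,"ry":0,"rz":0,"jaw":0.3},{"x":-0.26,"y":0.081,"z":0.38,"rx":0,"ry":0,"rz":0,"jaw":0.3}]'
python3 - <<'E'
from h import *
go(612.5,1,8.5,0)
c=cam('wrist');cv2.imwrite('pics/w18.png',c['img'][:,:,::-1])
E
```

```text
t: 39.48
eef_pos: [612.8, 1.6, 260.2]
tcp_rot: [3.141, -0.002, 3.141]
ft_force: [-0.6, 0.3, -0.0]
opening: 0.554
t 39.48 pos [612.8   1.6 260.2] open 0.554 F [-0.6  0.3 -0. ] | d [ 0.001 -0.004  0.411] rot [ 0.    -0.002 -0.   ]
```

View pics/w18.png

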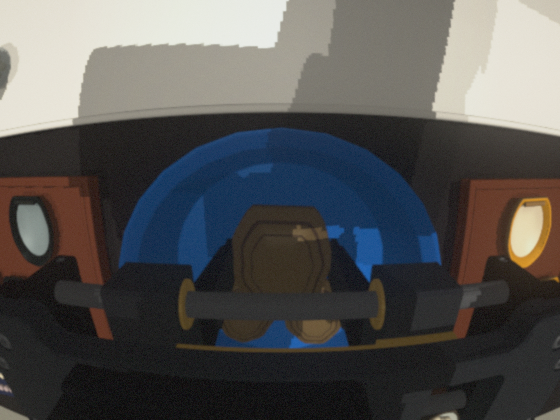

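The oyster is centred over the basin's free half. Lower.

```bash
python3 -m pendant '[{"x":0,"y":0,"z":0.06,"rx":0,"ry":0,"rz":0,"jaw":0.3},{"x":0,"y":0,"z":0.16,"rx":0,"ry":0,"rz":0,"jaw":0.3},{"x":0,"y":0,"z":0.26,"rx":0,"ry":0,"rz":0,"jaw":0.3},{"x":0,"y":0,"z":0.33,"rx":0,"ry":0,"rz":0,"jaw":0.3},{"x":0,"y":0,"z":0.37,"rx":0,"ry":0,"rz":0,"jaw":0.3},{"x":0,"y":0,"z":0.39,"rx":0,"ry":0,"rz":0,"jaw":0.3},{"x":0,"y":0,"z":0.4,"rx":0,"ry":0,"rz":0,"jaw":0.3},{"x":0,"y":0,"z":0.4,"rx":0,"ry":0,"rz":0,"jaw":0.3}]'
python3 -m pendant '[{"x":0,"y":0,"z":0.003,"rx":0,"ry":0,"rz":0,"jaw":0.3},{"x":0,"y":0,"z":0.006,"rx":0,"ry":0,"rz":0,"jaw":0.3},{"x":0,"y":0,"z":0.006,"rx":0,"ry":0,"rz":0,"jaw":0.3}]'
```

```text
t: 40.52
eef_pos: [612.9, 1.7, 201.4]
tcp_rot: [3.142, 0.0, 3.142]
ft_force: [-1.0, -0.1, -0.4]
opening: 0.555
t: 40.9
eef_pos: [612.8, 1.7, 200.3]
tcp_rot: [3.142, 0.0, 3.142]
ft_force: [-0.1, 1.0, -1.2]
opening: 0.553
```

```bash
python3 -m pendant '[{"x":0,"y":0,"z":0.003,"rx":0,"ry":0,"rz":0,"jaw":0.3},{"x":0,"y":0,"z":0.007,"rx":0,"ry":0,"rz":0,"jaw":0.3},{"x":0,"y":0,"z":0.007,"rx":0,"ry":0,"rz":0,"jaw":0.3}]'
python3 -m pendant '[{"x":0,"y":0,"z":0.003,"rx":0,"ry":0,"rz":0,"jaw":0.3},{"x":0,"y":0,"z":0.005,"rx":0,"ry":0,"rz":0,"jaw":0.3},{"x":0,"y":0,"z":0.005,"rx":0,"ry":0,"rz":0,"jaw":0.3}]'
```

```text
t: 41.28
eef_pos: [612.8, 1.7, 199.2]
tcp_rot: [3.141, -0.0, 3.141]
ft_force: [-0.7, -0.2, -0.4]
opening: 0.551
t: 41.65
eef_pos: [612.8, 1.7, 198.8]
tcp_rot: [3.142, 0.0, 3.142]
ft_force: [-0.8, 0.9, 4.7]
opening: 0.554
```

Contact at 4.7 N. Release and lift straight out.

```bash
python3 -m pendant '[{"x":0,"y":0,"z":0,"rx":0,"ry":0,"rz":0,"jaw":0.58},{"x":0,"y":0,"z":0,"rx":0,"ry":0,"rz":0,"jaw":0.63},{"x":0,"y":0,"z":0,"rx":0,"ry":0,"rz":0,"jaw":0.7},{"x":0,"y":0,"z":0,"rx":0,"ry":0,"rz":0,"jaw":0.72},{"x":0,"y":0,"z":0,"rx":0,"ry":0,"rz":0,"jaw":0.72},{"x":0,"y":0,"z":-0.05,"rx":0,"ry":0,"rz":0,"jaw":0.72},{"x":0,"y":0,"z":-0.15,"rx":0,"ry":0,"rz":0,"jaw":0.72},{"x":0,"y":0,"z":-0.35,"rx":0,"ry":0,"rz":0,"jaw":0.72},{"x":0,"y":0,"z":-0.75,"rx":0,"ry":0,"rz":0,"jaw":0.72},{"x":0,"y":0,"z":-0.75,"rx":0,"ry":0,"rz":0,"jaw":0.72}]'
python3 -m pendant '[{"x":0.4,"y":0,"z":-0.2,"rx":0,"ry":0,"rz":0,"jaw":0.72},{"x":0.8,"y":0,"z":-0.2,"rx":0,"ry":0,"rz":0,"jaw":0.72},{"x":1,"y":0,"z":-0.2,"rx":0,"ry":0,"rz":0,"jaw":0.72},{"x":1,"y":0,"z":-0.2,"rx":0,"ry":0,"rz":0,"jaw":0.72},{"x":1,"y":0,"z":-0.2,"rx":0,"ry":0,"rz":0,"jaw":0.72}]'
python3 - <<'E'
from h import *
c=cam('scene');cv2.imwrite('pics/s19.png',c['img'][:,:,::-1])
c=cam('top');cv2.imwrite('pics/t19.png',c['img'][:,:,::-1])
E
```

```text
t: 42.9
eef_pos: [613.2, 1.8, 316.3]
tcp_rot: [-3.141, 0.008, -3.141]
ft_force: [-0.3, -0.2, 0.1]
opening: 0.721
t: 43.52
eef_pos: [463.5, 1.7, 341.2]
tcp_rot: [-3.142, 0.001, 3.141]
ft_force: [0.1, 0.3, 0.1]
opening: 0.72
```

View pics/s19.png

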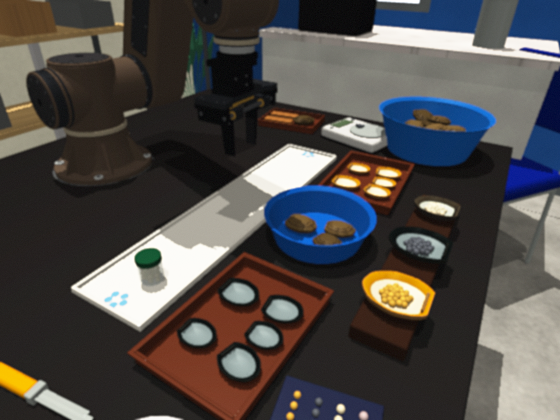

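View pics/t19.png

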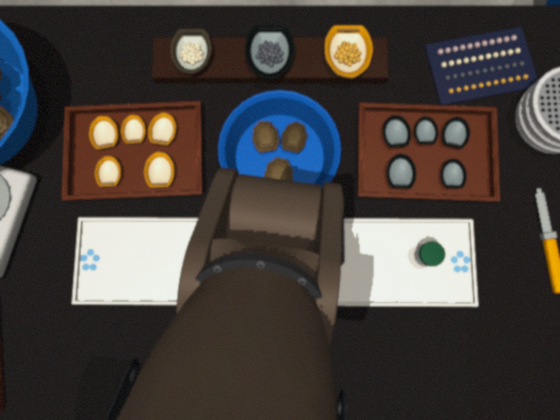

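The final views show the white tray empty except for the jar, still at its original pixel (431,253). The gold shells are at (108,172) and (159,169), the black ones at (401,172) and (453,174), and the oyster is in the basin at (300,223) in the scene view. Hand it in.

```bash
python3 -c "
from h import *
print(env.job_done())"
```

```text
the job is handed in; nothing more can be done
None
```

The white tray is cleared and the job is handed in at about 43.6 s of the 128 s allowed. Order: large then small gold-lipped shell, small then large black-lipped shell, then the unopened oyster.

- **Setting down:** I lowered each piece to the height it was picked from, saw 5–7 N of contact, then opened the jaws slowly. Nothing was dropped. The highest force I read was under 10 N; I only read it at the end of each call.
- **Last checks:** The final top and scene pictures show all four half shells flat and cup up, beside the fixed shells and not on them. The oyster is on the free half of the basin floor. The jar is standing at the same pixel as at the start, and the gripper was clear of everything.
- **What disagreed or failed:**
  - My first move call was refused because it left out some keys, and nothing moved.
  - The brown trays measured about 6% larger than stated in the top view, though the wrist view came closer. I set positions from the measured centres, and everything fitted with room to spare.
  - The top-view yaw of the large gold shell was unclear (1–10°); the wrist camera gave 10°.
  - In the last top view the arm hid part of the oyster and the middle of the white tray. The scene view shows both clearly.

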